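# Snap the hold-down plate onto the tube transport tray

## Robot

A 7-joint arm with a two-finger parallel gripper is mounted at the origin on the work surface. World frame = base frame: x ahead of the robot, y to its left, z up, the work surface at z = 0. Lengths are in m, angles in rad, forces in N, time in s.
With the tool pointing down it reaches from about 0.35 to 0.9 m from the base axis. Payload 8.1 kg.
Tool frame: the origin (TCP) lies midway between the tips of the shut fingers; the grasp point (between the pads) lies 19 mm behind it; z points along the fingers, y is the direction in which the jaws open and shut (so a half turn about z gives the same grasp; the last joint's range is limited). The gripper opens to 92 mm and grips with 3 to 60 N. Pads are 19 mm wide; open, the fingers measure 130 mm over their backs; the gripper's body (75 mm by 190 mm) begins 47 mm behind the grasp point.
Start: joints at [-1.218, 0.434, 0.025, 1.573, -0.012, 1.134, -0.075], TCP at [0.275, 0.561, 0.227] pointing down, gripper open.
Joint ranges: [-2.62, 2.62], [-0.44, 2.09], [-1.27, 1.32], [0.08, 2.57], [-1.32, 4.46], [0.12, 2], [-2.74, 2.74]. Speed limits (rad/s): [2.22, 2.22, 3.01, 3.01, 3.14, 3.14, 3.14].

## Interface

Orientations are given as a unit quaternion [x, y, z, w].
In Python, from workcell import sensors, optics, workorder gives the robot as it stands.
- The arm moves only by the shell command python3 -m creep 'ROWS' [FORCE]. ROWS is JSON, a list of rows, each an object of numbers: "grip": the finger opening in mm, from 0 to 91.8; "dx", "dy", "dz": the shift along the tool's x, y, z in mm; "wx", "wy", "wz": the turn, a rotation vector about the tool's x, y, z in degrees. A call has exactly 8 rows; each row is the pose to reach, as a shift and turn from the pose commanded when the call began, along the tool's axes at that moment; what a row does not reach only later rows make up. A row lasts 1/10 s, in which the tool goes at most 50 mm and 8.59 degrees, less where a joint would pass 70% of its speed; a pose out of reach is approached as far as the arm can. A call with a gripper value outside its range is refused whole. The fingers move at their own pace and stop on an object; FORCE is the grip in N (left out, the last holds). Time passes only in rows, so rows that repeat a pose let the fingers close, or fill a call up. It gives the time, the measured TCP pose, the force and the opening at its end, in the units of the state.
- sensors.observe(): the state, without advancing time (a new reading comes with each control period).
- optics.capture(name): name is "side" or "top" or "wrist"; returns a dict with "image" (400x640x3 uint8, red, green, blue), "K" (3x3 intrinsics, pixels), "R" (3x3) and "t" (3): a world point X has camera coordinates R X + t; the wrist camera has in their place "tool_from_camera" (4x4, takes a point from camera to tool coordinates, whose origin is the TCP and whose axes are the flange's). Camera axes: x right, y down, z forward; pixel columns grow to the right and rows downward; lengths in m; the calibration is good to about 2 mm. A picture is of the moment at which its call begins: read the wrist's pose just before it. There is no depth.
- workorder.sign_off(): hands the job in, once; it reports no verdict.
The state is a dict: "time_s": time; "q": joint angles; "joint_vel": joint speeds; "tau": joint torques, N m; "position": TCP position; "eef_rot": TCP orientation; "contact_force": force on the tool from outside, world axes, zero at the start; "wrist_torque": the same for the moment, N m; "grip_width": finger opening in m.
Only numpy, scipy, OpenCV 4.12 (cv2) and the standard library are available. Lean on these libraries where they do the work, as an engineer would, in place of code of your own. Each camera call takes 0.05 s, during which the arm holds its last target.

## Task

Pick up the blue hold-down plate by its black grip, lay it over the four snap standoffs of the white tube tray without dropping it, and press it down evenly, not letting it tip and never hard enough to crush the pad under the tubes, until it has clicked home flush on all four standoffs. Then let go, leaving everything else on the bench where it is.

Things in the scene. Friction and masses are not known exactly. Their poses are not given: they have to be found in the camera images.
- plate_grip (a point): centre of the black grip that stands upright on the middle of the blue hold-down plate: 50 (plate x) x 16 (plate y) x 40 mm tall; this point lies 25 mm above the plate's underside, the grip's top 45 mm above it. Axes as for the plate.
- plate: blue hold-down plate, 180 (x) x 110 (y) x 5 mm, about 160 g, flat on the bench at first; origin at the centre of its underside, z up. Four 14 mm square snap holes 74 mm (x) and 40 mm (y) either side of the middle; plain windows between. Either way round is right. A yellow dot on top near each short end, 75 mm (x) either side of the middle, between that end's two holes, marks where to press that end.
- tray: white tube tray fixed to the bench, 190 (x) x 120 (y), walls 34 mm tall; origin at the centre of its underside, on the bench; x along its long side, z up. In it sits a white carrier with eight capped tubes and four standoffs, 74 mm (x) and 40 mm (y) either side of the centre: grey posts, 22 mm diameter. The carrier's height is NOT measured: the posts' flat tops (seats) lie 50 to 80 mm up, different each time; level.
- pin0 (a joint): green sensing pin, 6 mm wide, standing 3 mm above the seats, 24 mm (y) off the centre line beside the post at tray +x, +y; value in m: 0 up, 0.003 when the plate is home there. On each seat a tapered guide 11.6 mm across and two sprung orange jaws facing tray +x and -x, sloping from narrow at the top (17 mm above the seat) to 18.4 mm across at the noses (6.7 mm above it).
- pin1 (a joint): the same at tray +x, -y. A plate laid over the standoffs rests on the jaws' slopes, its underside about 11 mm above the seats; pressed on, the jaws give, then snap out over its top as it meets the seats: a hard stop. All four at once take 16 to 23 N, the two of one end 9 to 15 N. One corner pressed home alone tips it too far.
- pin2 (a joint): the same at tray -x, +y
- pin3 (a joint): the same at tray -x, -y
- pad (a joint): stiff rubber pad under the carrier; value in m: 0 sound; it begins to be crushed at about 28 N of downward push (0.0005 at 32 N), so push with no more than about 25 N in all
- vial_a: loose sample vial with red cap, 20 mm diameter, 54 mm tall, standing; origin at its foot; leave alone
- vial_b: the same with green cap; leave alone
- jar: loose jar, 36 mm diameter, 50 mm tall, black cap, standing; origin at its foot; leave alone
- timer: white bench timer, 60 x 60 x 22 mm; leave alone
- marker: white and black marker pen, about 125 mm long, lying; leave alone
- tub: open yellow tub, 90 x 70 x 30 mm; leave alone
- screwdriver: screwdriver, 150 mm, lying; leave alone
There are look-alikes about, which are no part of the job. What is meant by the plate is not green or purple, and is the larger of those in its own colour.

How it is judged:
By the outcome, as a careful person would: the job done as asked, in the order asked, and still so for the second after the job is handed in, with the robot touching nothing.
It also fails if it takes over 59 s, if anything falls off the work surface, if the arm or the gripper's body presses on something with over 40 N, if the wrist force passes 120 N, or if a joint passes its speed limit or range.

## Working session

There is one attempt and no reset: what is moved stays moved. The work goes in short steps, Python scripts to look and compute and a shell command to move; the robot and the scene stay as the last step left them, time stands still between calls to the robot, and variables do not carry over. Pictures are saved under pics/ and viewed, and the job is handed in when it is done.

```bash
ls -la; mkdir -p pics; cat > h.py <<'E'
from workcell import sensors, optics, workorder
import numpy as np, cv2
from scipy.spatial.transform import Rotation as Ro
def cap(name,fn=None):
    s=sensors.observe(); c=optics.capture(name)
    if 'R' not in c or name=='wrist':
        T=np.array(c['tool_from_camera']); Rt=Ro.from_quat(s['eef_rot']).as_matrix()
        Rc=Rt@T[:3,:3]; o=Rt@T[:3,3]+np.array(s['position'])
        c['R']=Rc.T; c['t']=-Rc.T@o
    c={k:np.array(v) for k,v in c.items()}
    if fn: cv2.imwrite('pics/'+fn+'.png',c['image'][:,:,::-1])
    return c
def ray(c,u,v):
    d=c['R'].T@np.linalg.inv(c['K'])@np.array([u,v,1.]); return -c['R'].T@c['t'], d
def onz(c,u,v,z):
    o,d=ray(c,u,v); return o+d*(z-o[2])/d[2]
def proj(c,X):
    p=c['K']@(c['R']@np.array(X)+c['t']); return p[:2]/p[2]
E
python3 - <<'E'
from h import *
print(sensors.observe())
for n in ['top','side','wrist']:
    c=cap(n,n+'0'); print(n,c['K'].tolist(),(-c['R'].T@c['t']).round(3), c['R'].round(2).tolist())
E
```

```text
total 12
drwxr-xr-x  3 agent agent 4096 Dec  6 16:28 .
drwxr-xr-x 23 root  root  4096 Dec  6 16:28 ..
drwxr-xr-x  2 agent agent 4096 Dec  6 16:28 pics
{'time_s': 0.0, 'q': array([-1.21762325,  0.43519297,  0.02499903,  1.57407181, -0.01161153,
        1.13400945, -0.07508811]), 'joint_vel': array([-0.00094697, -0.0013147 , -0.00055383, -0.0012854 ,  0.00104902,
       -0.00011705,  0.00088472]), 'tau': array([-6.25021221e-04, -6.67867827e+01,  9.84555557e-01, -3.14443946e+01,
       -6.05618348e-02,  4.30608855e-02,  1.49173675e-04]), 'position': array([0.27493814, 0.56072078, 0.2259737 ]), 'eef_rot': array([ 2.25961113e-01,  9.74136020e-01, -7.60961031e-04, -1.04806721e-04]), 'contact_force': array([-0.40812207, -0.00490402,  0.27574866]), 'wrist_torque': array([-0.035983  , -0.02602738, -0.00847251]), 'grip_width': 0.09169361603548447}
top [[489.0252592945267, 0.0, 320.32625539354615], [0.0, 489.0252592945267, 199.1503744981743], [0.0, 0.0, 1.0]] [0.346 0.016 1.495] [[0.02, -1.0, 0.01], [-0.99, -0.02, -0.1], [0.1, -0.01, -1.0]]
side [[496.4601579893124, 0.0, 320.96015341026606], [0.0, 496.4601579893124, 204.87844065078895], [0.0, 0.0, 1.0]] [ 0.359 -1.156  0.951] [[0.99, -0.1, 0.01], [-0.05, -0.6, -0.8], [0.09, 0.8, -0.6]]
wrist [[345.2997709401572, 0.0, 324.0523025714395], [0.0, 345.2997709401572, 196.68767068212026], [0.0, 0.0, 1.0]] [0.199 0.597 0.384] [[0.44, 0.9, -0.0], [0.85, -0.42, 0.31], [0.28, -0.14, -0.95]]
```

View pics/top0.png

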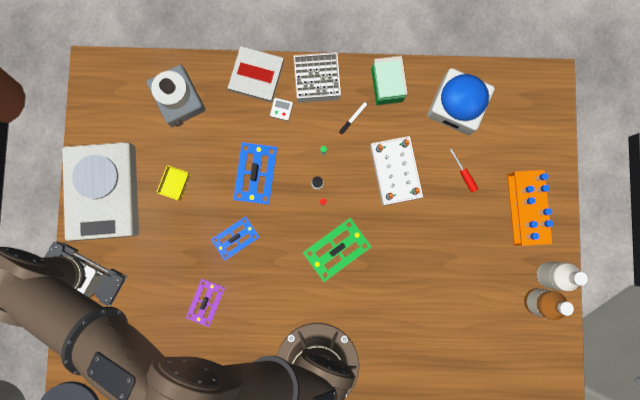

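View pics/side0.png

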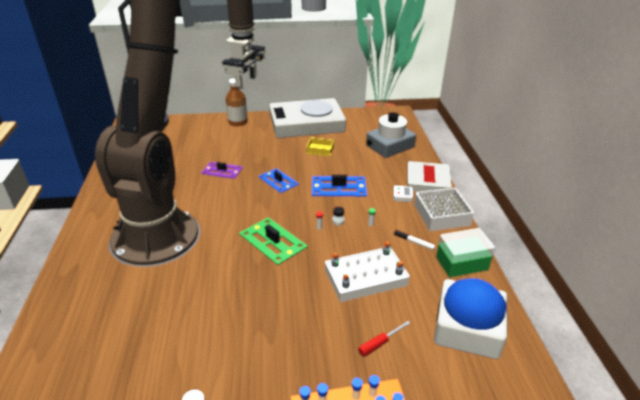

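View pics/wrist0.png

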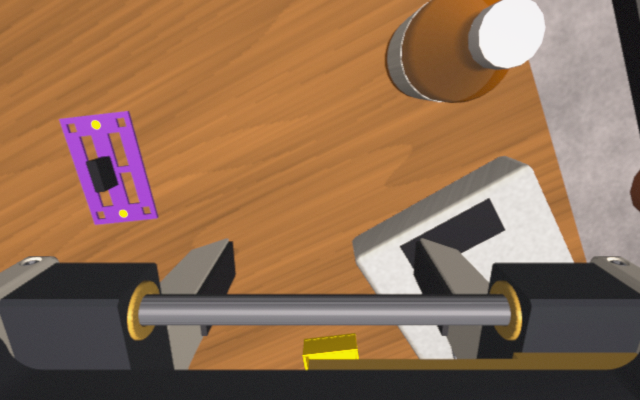

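The target is the large blue plate at top px (255,173). The tray is at (397,170), with four posts. I'll measure both.

```bash
python3 - <<'E'
from h import *
for n in ['top','side']:
    im=cv2.imread(f'pics/{n}0.png'); 
    c=optics.capture(n); c={k:np.array(v) for k,v in c.items()}
    hsv=cv2.cvtColor(im,cv2.COLOR_BGR2HSV)
    m=cv2.inRange(hsv,(100,120,60),(122,255,255))
    cs,_=cv2.findContours(cv2.morphologyEx(m,cv2.MORPH_CLOSE,np.ones((9,9))),0,2)
    for k in cs:
        if cv2.contourArea(k)<300: continue
        (u,v),sz,a=cv2.minAreaRect(k)
        if not(200<u<370 and v<260): continue
        b=cv2.boxPoints(((u,v),sz,a)); P=np.array([onz(c,*p,0.005) for p in b])
        e=P[1]-P[0];f=P[2]-P[1]
        print(n,'blue',u,v,P.mean(0).round(4),np.linalg.norm(e),np.linalg.norm(f),np.degrees([np.arctan2(e[1],e[0]),np.arctan2(f[1],f[0])]))
    y=cv2.inRange(hsv,(22,120,120),(35,255,255))
    nn,l,st,ce=cv2.connectedComponentsWithStats(y)
    for i in range(1,nn):
        if st[i,4]<120: print(n,'yel',ce[i],st[i,4],onz(c,*ce[i],0.005).round(4))
    crop=im[125:215,360:435] if n=='top' else im[235:305,315:415]
    cv2.imwrite(f'pics/{n}crop.png',cv2.resize(crop,None,fx=6,fy=6,interpolation=cv2.INTER_CUBIC))
E
```

```text
top blue 234.8076934814453 237.9615020751953 [0.3702 0.256  0.005 ] 0.1259201866864057 0.07543687587367265 [ -54.68294923 -144.55402059]
top blue 254.8499755859375 173.04998779296875 [0.5707 0.2023 0.005 ] 0.1793104964970554 0.11020403580509952 [ -5.85033153 -96.86431929]
top yel [371.  73.] 1 [ 0.8967 -0.1515  0.005 ]
top yel [373.  87.] 1 [ 0.8516 -0.1583  0.005 ]
top yel [374.  94.] 1 [ 0.8291 -0.1616  0.005 ]
top yel [375. 101.] 1 [ 0.8067 -0.165   0.005 ]
top yel [323. 145.] 3 [ 0.6629 -0.0052  0.005 ]
top yel [320. 147.] 1 [0.6564 0.0039 0.005 ]
top yel [258.2 149. ] 10 [0.6454 0.1946 0.005 ]
top yel [184. 189.] 1 [0.5158 0.4169 0.005 ]
top yel [183.  191.5] 2 [0.5081 0.4195 0.005 ]
top yel [251.36363636 196.90909091] 11 [0.4963 0.2104 0.005 ]
top yel [350.  217.8] 5 [ 0.4391 -0.0924  0.005 ]
top yel [344.5 220.5] 2 [ 0.4304 -0.0758  0.005 ]
top yel [354. 222.] 3 [ 0.4265 -0.1048  0.005 ]
top yel [341. 223.] 3 [ 0.4226 -0.0652  0.005 ]
top yel [347.  223.5] 4 [ 0.4214 -0.0836  0.005 ]
top yel [337.5 225.5] 2 [ 0.4147 -0.0547  0.005 ]
top yel [356.5 225.5] 2 [ 0.416  -0.1126  0.
[... 6906 characters left out ...]
 ]
side yel [291.5 256.5] 2 [ 0.3936 -0.132   0.005 ]
side yel [278.   258.25] 4 [ 0.3559 -0.1356  0.005 ]
side yel [285.5 260. ] 4 [ 0.3763 -0.1446  0.005 ]
side yel [289. 258.] 1 [ 0.3863 -0.1375  0.005 ]
side yel [272. 261.] 3 [ 0.339  -0.1452  0.005 ]
side yel [491. 261.] 1 [ 0.9437 -0.2014  0.005 ]
side yel [275.5 263.5] 2 [ 0.3483 -0.156   0.005 ]
side yel [281.5 262.5] 2 [ 0.3648 -0.1536  0.005 ]
side yel [279. 264.] 1 [ 0.3578 -0.1589  0.005 ]
side yel [490. 264.] 1 [ 0.9364 -0.2128  0.005 ]
side yel [477. 272.] 1 [ 0.8895 -0.2397  0.005 ]
side yel [462. 275.] 1 [ 0.8451 -0.247   0.005 ]
side yel [451. 277.] 1 [ 0.8132 -0.2515  0.005 ]
side yel [457. 276.] 1 [ 0.8304 -0.2494  0.005 ]
```

View pics/topcrop.png

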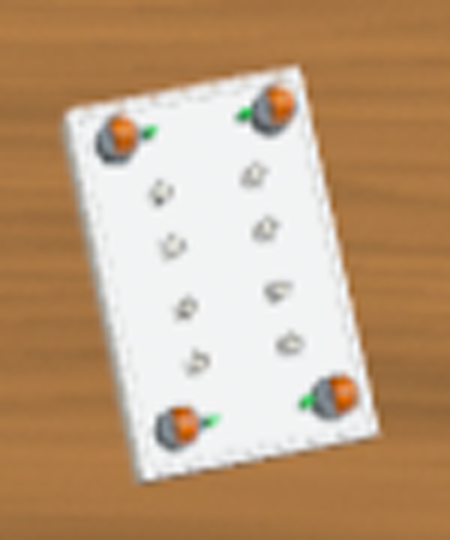

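View pics/sidecrop.png

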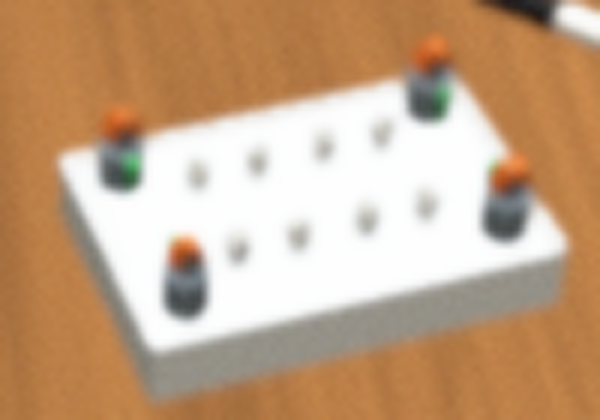

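```bash
cat >> h.py <<'E'
def tri(cs,ps):
    A=np.zeros((3,3));b=np.zeros(3);rs=[]
    for c,p in zip(cs,ps):
        o,d=ray(c,*p);d=d/np.linalg.norm(d);M=np.eye(3)-np.outer(d,d);A+=M;b+=M@o;rs.append((o,M))
    X=np.linalg.solve(A,b); return X,[np.linalg.norm(M@(X-o)) for o,M in rs]
def blobs(c,lo,hi,box,amin=3,amax=1e9):
    hsv=cv2.cvtColor(c['image'],cv2.COLOR_RGB2HSV); m=cv2.inRange(hsv,lo,hi)
    x0,y0,x1,y1=box; k=np.zeros_like(m);k[y0:y1,x0:x1]=m[y0:y1,x0:x1]
    n,l,st,ce=cv2.connectedComponentsWithStats(k)
    return [(ce[i].round(2),int(st[i,4]),st[i,:4].tolist()) for i in range(1,n) if amin<=st[i,4]<=amax]
def go(pos,yaw):
    "shift/turn in tool axes to TCP pos, tool x heading yaw deg, pointing down"
    s=sensors.observe();R=Ro.from_quat(s['eef_rot']);a=np.radians(yaw)
    T=np.array([[np.cos(a),np.sin(a),0],[np.sin(a),-np.cos(a),0],[0,0,-1]])
    X=R.as_matrix()[:,0]
    print('pos',np.array(s['position']).round(4),'yaw',np.degrees(np.arctan2(X[1],X[0])).round(2),'F',s['contact_force'].round(2),'t',s['time_s'],'w',s['grip_width'])
    print('d mm',(R.inv().apply(np.array(pos)-s['position'])*1000).round(1),'w deg',np.degrees((R.inv()*Ro.from_matrix(T)).as_rotvec()).round(2))
E
python3 - <<'E'
from h import *
t=cap('top');s=cap('side')
o=(3,130,80),(17,255,255)
bt=blobs(t,*o,(365,130,430,210));bs=blobs(s,*o,(315,235,415,305))
print(bt);print(bs)
# match by best residual
import itertools
best=[]
for x in bt:
    r=min(((tri([t,s],[x[0],y[0]]),y[0]) for y in bs),key=lambda q:sum(q[0][1]))
    print(x[0],r[1],r[0][0].round(4),np.round(r[0][1],4));best.append(r[0][0])
if len(best)==4: print(np.mean(best,0))
go([0.571,0.202,0.12],174)
E
```

```text
[(array([398.36, 168.54]), 2476, [365, 130, 65, 80]), (array([406.33, 142.  ]), 18, [405, 140, 4, 5]), (array([380., 147.]), 15, [379, 145, 3, 5]), (array([416.65, 190.12]), 17, [415, 188, 4, 6]), (array([390.22, 195.22]), 18, [389, 193, 4, 6])]
[(array([362.35, 266.77]), 3600, [315, 235, 100, 70]), (array([345.33, 276.5 ]), 12, [344, 275, 4, 4])]
[398.36 168.54] [362.35 266.77] [ 0.5809 -0.2319  0.046 ] [0.0069 0.0069]
[406.33 142.  ] [362.35 266.77] [ 0.6159 -0.2489  0.0716] [0.0468 0.0468]
[380. 147.] [362.35 266.77] [ 0.623  -0.1806  0.002 ] [0.0377 0.0377]
[416.65 190.12] [345.33 276.5 ] [ 0.5211 -0.2835  0.066 ] [0.0003 0.0003]
[390.22 195.22] [345.33 276.5 ] [ 0.5226 -0.2169 -0.0021] [0.0106 0.0106]
pos [0.2751 0.5611 0.2265] yaw 153.88 F [0.21 0.38 0.4 ] t 0.35 w 0.09182469929534848
d mm [-423.8 -192.1  106.6] w deg [-2.000e-02 -0.000e+00 -2.012e+01]
```

```bash
python3 - <<'E'
from h import *
t=cap('top');s=cap('side')
o=(3,130,80),(17,255,255)
bt=[x[0] for x in blobs(t,*o,(365,130,430,210),3,100)]
print(blobs(s,(0,185,100),(17,255,255),(315,235,415,305),3,200))
bs=[np.array(p) for p in [(335,255),(387,243),(400,263.3),(345.5,277)]]
best=[]
for x in bt:
    r=min(((tri([t,s],[x,y]),y) for y in bs),key=lambda q:sum(q[0][1]))
    print(x,r[1],r[0][0].round(4),np.round(r[0][1],4));best.append(r[0][0])
print(np.mean(best,0),np.linalg.norm(best[0]-best[1]),np.linalg.norm(best[0]-best[2]))
e=best[0]+best[1]-best[2]-best[3];print(np.degrees(np.arctan2(e[1],e[0])))
E
```

```text
[(array([386.24, 243.35]), 17, [384, 242, 6, 4]), (array([334.25, 255.08]), 12, [332, 254, 6, 3]), (array([399.43, 263.86]), 7, [398, 263, 4, 3])]
[406.33 142.  ] [400.  263.3] [ 0.6658 -0.2521  0.0684] [0.0013 0.0013]
[380. 147.] [387 243] [ 0.6484 -0.1736  0.0704] [0.0013 0.0013]
[416.65 190.12] [345.5 277. ] [ 0.5214 -0.2838  0.0645] [0.0002 0.0002]
[390.29 195.12] [335 255] [ 0.5046 -0.2054  0.0683] [0.0001 0.0001]
[ 0.58508058 -0.22871124  0.06790142] 0.08049901717192225 0.14786645502687287
12.4243784626721
```

```bash
python3 -m creep '[{"grip":60,"dx":-45,"dy":-20,"dz":0,"wz":-3},{"grip":60,"dx":-90,"dy":-40,"dz":0,"wz":-8},{"grip":60,"dx":-135,"dy":-60,"dz":0,"wz":-13},{"grip":60,"dx":-180,"dy":-80,"dz":0,"wz":-20},{"grip":60,"dx":-225,"dy":-100,"dz":0,"wz":-20},{"grip":60,"dx":-270,"dy":-120,"dz":0,"wz":-20},{"grip":60,"dx":-310,"dy":-140,"dz":0,"wz":-20},{"grip":60,"dx":-350,"dy":-160,"dz":0,"wz":-20}]'
```

```text
$[0]: bad value
```

```bash
python3 -m creep '[{"grip":60,"dx":-45,"dy":-20,"dz":0,"wx":0,"wy":0,"wz":-3},{"grip":60,"dx":-90,"dy":-40,"dz":0,"wx":0,"wy":0,"wz":-8},{"grip":60,"dx":-135,"dy":-60,"dz":0,"wx":0,"wy":0,"wz":-13},{"grip":60,"dx":-180,"dy":-80,"dz":0,"wx":0,"wy":0,"wz":-20},{"grip":60,"dx":-225,"dy":-100,"dz":0,"wx":0,"wy":0,"wz":-20},{"grip":60,"dx":-270,"dy":-120,"dz":0,"wx":0,"wy":0,"wz":-20},{"grip":60,"dx":-310,"dy":-140,"dz":0,"wx":0,"wy":0,"wz":-20},{"grip":60,"dx":-350,"dy":-160,"dz":0,"wx":0,"wy":0,"wz":-20}]'
```

```text
time_s: 1.25
position: [0.52, 0.2617, 0.227]
eef_rot: [0.054, 0.999, 0.0, 0.0]
contact_force: [-0.0, -0.1, -0.3]
grip_width: 0.0597
```

```bash
python3 -c "
from h import *
go([0.571,0.202,0.12],174)
c=cap('wrist','w1')"
```

```text
pos [0.52   0.2617 0.227 ] yaw 173.86 F [-0.04 -0.08 -0.3 ] t 1.25 w 0.05974656761606023
d mm [-57.  -53.9 107. ] w deg [ 0.02  0.02 -0.14]
```

View pics/w1.png

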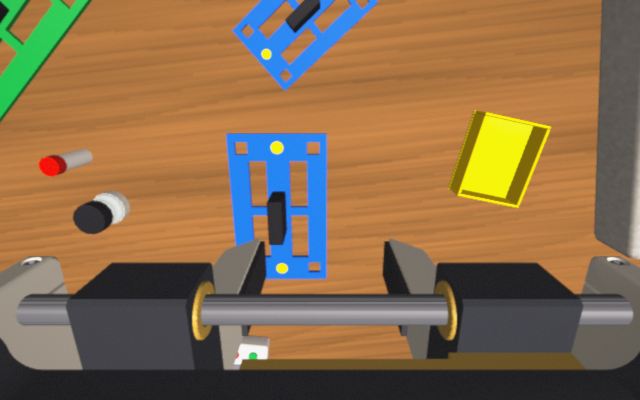

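The plate's dots are at px (277,148) and (282,268), with the grip between them. I'll check the dots from here.

```bash
python3 - <<'E'
from h import *
c=cap('wrist')
b=blobs(c,(22,150,120),(35,255,255),(225,130,330,285),20)
print(b)
P=[onz(c,*x[0],0.005) for x in b];print(np.round(P,4))
m=(P[0]+P[1])/2;e=P[0]-P[1];print(m,np.linalg.norm(e),np.degrees(np.arctan2(e[1],e[0])))
h=cv2.inRange(cv2.cvtColor(c['image'],cv2.COLOR_RGB2HSV),(100,120,60),(122,255,255));h[:120]=0
k=max(cv2.findContours(cv2.morphologyEx(h,3,np.ones((5,5))),0,2)[0],key=cv2.contourArea);print(cv2.boundingRect(k))
go([0.571,0.202,0.012],174)
E
```

```text
[(array([284.05, 141.23]), 104, [279, 136, 11, 12]), (array([289.5 , 262.75]), 72, [285, 259, 10, 9])]
[[0.4955 0.2106 0.005 ]
 [0.6446 0.1943 0.005 ]]
[0.57005773 0.20245621 0.005     ] 0.1500117966585304 173.75877972754725
(234, 127, 100, 147)
pos [0.5234 0.256  0.2269] yaw 173.29 F [-0.16  0.26 -0.43] t 1.35 w 0.05989732873003819
d mm [-52.9 -47.5 215.2] w deg [-0.17  0.17 -0.71]
```

```bash
python3 - <<'E'
from h import *
for i in range(3):
    go([0.570,0.2025,0.012],173.8); print(sensors.observe()['joint_vel'].round(3)); optics.capture('top')
E
```

```text
pos [0.5234 0.256  0.2269] yaw 173.29 F [-0.16  0.26 -0.43] t 1.35 w 0.05989732873003819
d mm [-51.9 -47.1 215.2] w deg [-0.17  0.17 -0.51]
[-0.063 -0.006 -0.083  0.01  -0.027  0.001 -0.079]
pos [0.5212 0.2597 0.2268] yaw 173.5 F [-0.79  0.11 -0.07] t 1.4 w 0.059864995433784124
d mm [-54.7 -51.  214.9] w deg [-0.06  0.07 -0.3 ]
[-0.054 -0.001 -0.065  0.005 -0.019  0.001 -0.027]
pos [0.5197 0.2622 0.2267] yaw 173.7 F [-0.31  0.79 -0.38] t 1.45 w 0.05979976153058155
d mm [-56.6 -53.8 214.7] w deg [-0.    0.01 -0.1 ]
[-0.038 -0.003 -0.041  0.005 -0.008  0.    -0.007]
```

```bash
python3 -m creep '[{"grip":60,"dx":-20,"dy":-20,"dz":20,"wx":0,"wy":0,"wz":0},{"grip":60,"dx":-38,"dy":-38,"dz":50,"wx":0,"wy":0,"wz":0},{"grip":60,"dx":-50,"dy":-48,"dz":85,"wx":0,"wy":0,"wz":0},{"grip":60,"dx":-56,"dy":-53,"dz":115,"wx":0,"wy":0,"wz":0},{"grip":60,"dx":-57.6,"dy":-55,"dz":135,"wx":0,"wy":0,"wz":0},{"grip":60,"dx":-57.6,"dy":-55,"dz":150,"wx":0,"wy":0,"wz":0},{"grip":60,"dx":-57.6,"dy":-55,"dz":155,"wx":0,"wy":0,"wz":0},{"grip":60,"dx":-57.6,"dy":-55,"dz":155,"wx":0,"wy":0,"wz":0}]'
python3 -c "
from h import *
go([0.570,0.2025,0.012],173.8)"
```

```text
time_s: 2.3
position: [0.5694, 0.204, 0.0713]
eef_rot: [0.052, 0.999, 0.0, -0.001]
contact_force: [0.1, 0.0, 0.4]
grip_width: 0.0598
pos [0.5694 0.204  0.0713] yaw 174.0 F [0.06 0.01 0.38] t 2.3 w 0.0598075082551605
d mm [-0.8 -1.4 59.3] w deg [ 0.   -0.07  0.2 ]
```

```bash
python3 -m creep '[{"grip":60,"dx":-0.5,"dy":-0.7,"dz":25,"wx":0,"wy":0,"wz":0.2},{"grip":60,"dx":-0.5,"dy":-0.7,"dz":45,"wx":0,"wy":0,"wz":0.2},{"grip":50,"dx":-0.5,"dy":-0.7,"dz":55,"wx":0,"wy":0,"wz":0.2},{"grip":40,"dx":-0.5,"dy":-0.7,"dz":59,"wx":0,"wy":0,"wz":0.2},{"grip":30,"dx":-0.5,"dy":-0.7,"dz":59,"wx":0,"wy":0,"wz":0.2},{"grip":20,"dx":-0.5,"dy":-0.7,"dz":59,"wx":0,"wy":0,"wz":0.2},{"grip":10,"dx":-0.5,"dy":-0.7,"dz":59,"wx":0,"wy":0,"wz":0.2},{"grip":0,"dx":-0.5,"dy":-0.7,"dz":59,"wx":0,"wy":0,"wz":0.2}]' 55
python3 -c "
from h import *
go([0.570,0.2025,0.012],173.8);cap('wrist','w2')"
```

```text
time_s: 3.1
position: [0.5712, 0.2021, 0.0135]
eef_rot: [0.055, 0.998, 0.0, 0.001]
contact_force: [0.4, 0.3, 0.6]
grip_width: 0.0166
pos [0.5712 0.2021 0.0135] yaw 173.68 F [0.36 0.28 0.56] t 3.1 w 0.016632032268941395
d mm [1.3 0.2 1.5] w deg [ 0.04  0.06 -0.12]
```

View pics/w2.png

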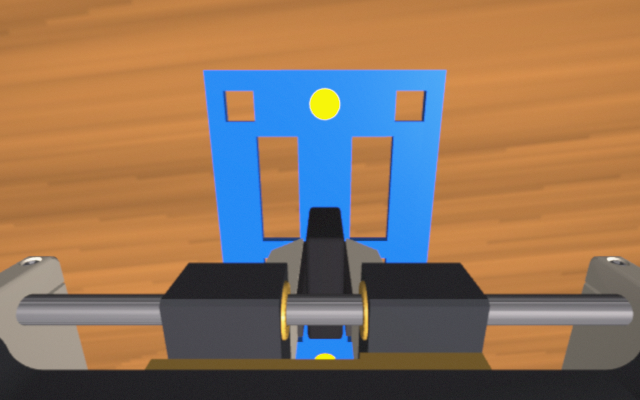

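The grip is held: opening 16.6 mm, dot at px (325,104), and both near holes visible. Next I'll lift.

```bash
python3 -m creep '[{"grip":0,"dx":0,"dy":0,"dz":0,"wx":0,"wy":0,"wz":0},{"grip":0,"dx":0,"dy":0,"dz":-5,"wx":0,"wy":0,"wz":0},{"grip":0,"dx":0,"dy":0,"dz":-20,"wx":0,"wy":0,"wz":0},{"grip":0,"dx":0,"dy":0,"dz":-50,"wx":0,"wy":0,"wz":0},{"grip":0,"dx":0,"dy":0,"dz":-85,"wx":0,"wy":0,"wz":0},{"grip":0,"dx":0,"dy":0,"dz":-120,"wx":0,"wy":0,"wz":0},{"grip":0,"dx":0,"dy":0,"dz":-150,"wx":0,"wy":0,"wz":0},{"grip":0,"dx":0,"dy":0,"dz":-160,"wx":0,"wy":0,"wz":0}]' 55
python3 -c "
from h import *
go([0.580,-0.05,0.175],192.4);cap('wrist','w3')"
```

```text
time_s: 3.95
position: [0.5723, 0.2023, 0.1771]
eef_rot: [0.055, 0.998, 0.001, 0.002]
contact_force: [0.8, 0.1, -1.8]
grip_width: 0.0155
pos [0.5723 0.2023 0.1771] yaw 173.66 F [ 0.82  0.06 -1.83] t 3.95 w 0.015491849979034814
d mm [ -35.5 -249.9    1.6] w deg [  0.12   0.3  -18.74]
```

View pics/w3.png

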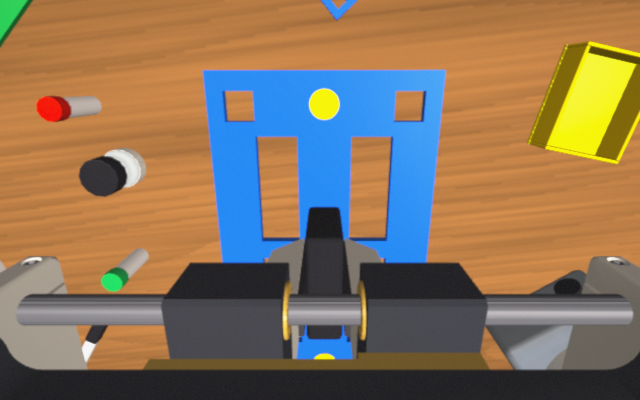

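```bash
python3 - <<'E'
from h import *
c=optics.capture('wrist');T=np.array(c['tool_from_camera']);K=np.array(c['K'])
posts=[[0.6658,-0.2521,.0684],[.6484,-.1736,.0704],[.5214,-.2838,.0645],[.5046,-.2054,.0683]]
for p,y in [((.6,-.03,.175),192.4),((.6,-.06,.175),192.4),((.66,-.06,.175),192.4),((.68,-.03,.175),192.4),((.66,-.03,.175),180),((.68,-.06,.23),185)]:
    a=np.radians(y);R=np.array([[np.cos(a),np.sin(a),0],[np.sin(a),-np.cos(a),0],[0,0,-1]])
    W=np.eye(4);W[:3,:3]=R;W[:3,3]=p;M=np.linalg.inv(W@T)
    print(p,y,[ (K@(M[:3,:3]@x+M[:3,3])/(M[:3,:3]@x+M[:3,3])[2])[:2].round() for x in map(np.array,posts)])
go([0.66,-0.03,0.175],180)
E
```

```text
(0.6, -0.03, 0.175) 192.4 [array([ 43., 215.]), array([140., 216.]), array([-6., 15.]), array([106.,  14.])]
(0.6, -0.06, 0.175) 192.4 [array([ 81., 222.]), array([177., 223.]), array([38., 25.]), array([150.,  25.])]
(0.66, -0.06, 0.175) 192.4 [array([ 81., 152.]), array([184., 152.]), array([ 35., -74.]), array([156., -76.])]
(0.68, -0.03, 0.175) 192.4 [array([ 40., 117.]), array([146., 117.]), array([ -15., -124.]), array([ 109., -127.])]
(0.66, -0.03, 0.175) 180 [array([ 51., 203.]), array([143., 182.]), array([-42.,   3.]), array([ 62., -27.])]
(0.68, -0.06, 0.23) 185 [array([120., 146.]), array([204., 135.]), array([ 66., -36.]), array([161., -52.])]
pos [0.5716 0.2021 0.1747] yaw 173.67 F [ 0.02  0.56 -2.12] t 4.05 w 0.015356554598013734
d mm [-113.5 -221.    -0.3] w deg [ 0.09  0.17 -6.33]
```

```bash
python3 -m creep '[{"grip":0,"dx":-3,"dy":-15,"dz":-3,"wx":0,"wy":0,"wz":-1},{"grip":0,"dx":-8,"dy":-48,"dz":-6,"wx":0,"wy":0,"wz":-3},{"grip":0,"dx":-15,"dy":-90,"dz":-10,"wx":0,"wy":0,"wz":-6},{"grip":0,"dx":-22,"dy":-135,"dz":-13,"wx":0,"wy":0,"wz":-10},{"grip":0,"dx":-30,"dy":-180,"dz":-15,"wx":0,"wy":0,"wz":-14},{"grip":0,"dx":-37,"dy":-220,"dz":-15,"wx":0,"wy":0,"wz":-17},{"grip":0,"dx":-41,"dy":-246,"dz":-15,"wx":0,"wy":0,"wz":-18.7},{"grip":0,"dx":-43,"dy":-259,"dz":-15,"wx":0,"wy":0,"wz":-18.7}]' 55
python3 -m creep '[{"grip":0,"dx":0,"dy":0,"dz":0,"wx":0,"wy":0,"wz":0},{"grip":0,"dx":0,"dy":0,"dz":0,"wx":0,"wy":0,"wz":0},{"grip":0,"dx":0,"dy":0,"dz":0,"wx":0,"wy":0,"wz":0},{"grip":0,"dx":0,"dy":0,"dz":0,"wx":0,"wy":0,"wz":0},{"grip":0,"dx":0,"dy":0,"dz":0,"wx":0,"wy":0,"wz":0},{"grip":0,"dx":0,"dy":0,"dz":0,"wx":0,"wy":0,"wz":0},{"grip":0,"dx":0,"dy":0,"dz":0,"wx":0,"wy":0,"wz":0},{"grip":0,"dx":0,"dy":0,"dz":0,"wx":0,"wy":0,"wz":0}]'
python3 -c "
from h import *
go([0.585,-0.229,0.19],192.4);cap('wrist','w4')"
```

```text
time_s: 4.85
position: [0.5837, -0.0639, 0.186]
eef_rot: [-0.106, 0.994, -0.0, -0.002]
contact_force: [-0.7, -0.4, -1.0]
grip_width: 0.0156
time_s: 5.65
position: [0.585, -0.0602, 0.1878]
eef_rot: [-0.108, 0.994, 0.0, 0.0]
contact_force: [-0.8, 0.4, -3.3]
grip_width: 0.0154
pos [ 0.585  -0.0602  0.1878] yaw -167.62 F [-0.8   0.38 -3.3 ] t 5.65 w 0.015434613377658094
d mm [  36.2 -164.8   -2.2] w deg [ 0.    0.01 -0.02]
```

View pics/w4.png

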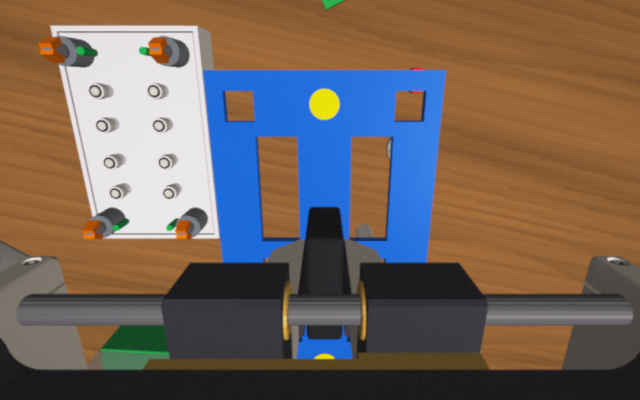

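```bash
python3 -c "
import cv2,numpy as np
im=cv2.imread('pics/w4.png')
f=lambda a:cv2.resize(a,(400,300),interpolation=cv2.INTER_CUBIC)
cs=[im[25:85,30:110],im[25:85,130:210],im[200:260,65:145],im[200:260,150:230]]
cv2.imwrite('pics/z4.png',np.vstack([np.hstack([f(cs[0]),f(cs[1])]),np.hstack([f(cs[2]),f(cs[3])])]))"
```

```text
(no output)
```

View pics/z4.png

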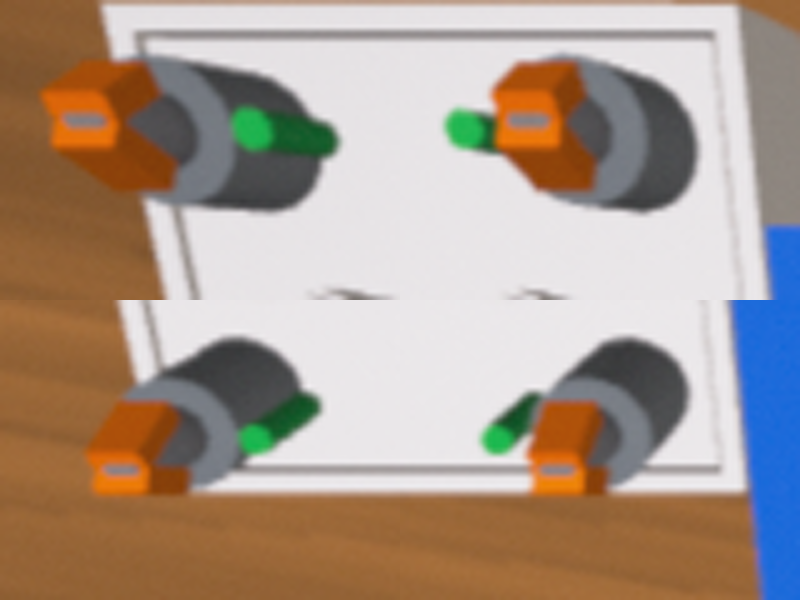

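```bash
cat > fit.py <<'E'
from h import *
from scipy.optimize import least_squares
def fit(c,px,mod,guess):
    # mod: tray coords (x,y,h above seat); solve tray x,y,yaw,seatz
    def f(p):
        r=[]
        for q,m in zip(px,mod):
            a=p[2];X=[p[0]+np.cos(a)*m[0]-np.sin(a)*m[1],p[1]+np.sin(a)*m[0]+np.cos(a)*m[1],p[3]+m[2]]
            r+=list(proj(c,X)-q)
        return np.array(r)
    s=least_squares(f,guess);return s.x,f(s.x)
E
python3 - <<'E'
from fit import *
c=cap('wrist')
g=blobs(c,(55,100,140),(80,255,255),(30,25,230,260),4,200);print(g)
px=[x[0] for x in g if x[1]>8]
mod=[(-74 if q[1]<140 else 74, -24 if q[0]<(115 if q[1]<140 else 143) else 24) for q in px]
# tray: image up = toward robot = -x ; image left = -y
mod=[(a/1e3,b/1e3,.003) for a,b in mod]
x,r=fit(c,px,mod,[.585,-.229,np.radians(12.4),.058]);print('pins',x[:2].round(4),np.degrees(x[2]).round(2),x[3].round(4),r.round(2))
gp=[(46.8,49.2),(155.8,49.2),(89.4,234),(181.4,234)]
gm=[(-.074,-.04,.017),(-.074,.04,.017),(.074,-.04,.017),(.074,.04,.017)]
x,r=fit(c,gp,gm,[.585,-.229,np.radians(12.4),.058]);print('guides',x[:2].round(4),np.degrees(x[2]).round(2),x[3].round(4),r.round(2))
x,r=fit(c,px+gp,mod+gm,[.585,-.229,np.radians(12.4),.058]);print('all',x[:2].round(4),np.degrees(x[2]).round(2),x[3].round(4),r.round(2))
# plate in hand: dot and holes, in world at underside+5
hsv=cv2.cvtColor(c['image'],cv2.COLOR_RGB2HSV)
d=blobs(c,(22,150,120),(35,255,255),(300,80,350,130),20);print(d)
m=cv2.inRange(hsv,(100,120,60),(125,255,255))
for (x0,y0,x1,y1) in [(212,80,265,130),(385,80,438,130)]:
    k=255-m[y0:y1,x0:x1]; n,l,st,ce=cv2.connectedComponentsWithStats(k)
    print([(ce[i]+[x0,y0],st[i]) for i in range(1,n) if st[i,4]>100])
go([.585,-.229,.19],192.4)
E
```

```text
[(array([79.84, 50.46]), 50, [76, 47, 8, 8]), (array([142.63,  50.43]), 46, [139, 47, 8, 8]), (array([115.56, 227.59]), 32, [113, 225, 7, 6]), (array([169.19, 227.59]), 27, [167, 225, 6, 6])]
pins [ 0.585 -0.229] 12.3 0.0544 [ 0.26 -0.09 -0.24 -0.06  0.21  0.1  -0.24  0.08]
guides [ 0.5852 -0.2286] 12.35 0.0535 [ 0.1   0.05 -0.05 -0.04 -0.17  0.05  0.11 -0.06]
all [ 0.5851 -0.2289] 12.33 0.0538 [ 0.95  0.29  0.3   0.28  0.82  0.05  0.25 -0.   -0.57 -0.24 -0.57 -0.29
 -0.73  0.01 -0.35 -0.08]
[(array([324.02, 103.74]), 677, [310, 89, 29, 30])]
[(array([239.48842593, 105.83101852]), array([ 13,  11,  30,  31, 864], dtype=int32))]
[(array([408.77867903, 105.24797219]), array([  9,  10,  31,  31, 863], dtype=int32))]
pos [ 0.585  -0.0603  0.1877] yaw -167.63 F [ 0.13  0.02 -0.93] t 5.75 w 0.01541319274784774
d mm [  36.1 -164.8   -2.3] w deg [ 0.    0.   -0.03]
```

```bash
python3 - <<'E'
from h import *
s=sensors.observe();c=cap('wrist')
R=Ro.from_quat(s['eef_rot']).as_matrix();p=np.array(s['position'])
o=np.array([324.02,103.74]);H=[(239.49-1,105.8),(408.78-.5,105.2)]
for dz in (.007,.0085,.010):
    zt=p[2]-dz
    P=[R.T@(onz(c,*q,zt)-p)*1e3 for q in [tuple(o),(239.0,105.5),(409,105.2)]]
    print(dz,np.round(P,2),'holes dist',np.linalg.norm(P[1]-P[2]).round(2))
E
```

```text
0.007 [[ 76.41  -0.8    7.  ]
 [ 75.68 -40.11   7.  ]
 [ 75.7   38.5    7.  ]] holes dist 78.61
0.0085 [[ 76.33  -0.8    8.5 ]
 [ 75.59 -40.46   8.5 ]
 [ 75.62  38.86   8.5 ]] holes dist 79.33
0.01 [[ 76.26  -0.79  10.  ]
 [ 75.51 -40.82  10.  ]
 [ 75.54  39.22  10.  ]] holes dist 80.04
```

```bash
python3 -m creep '[{"grip":0,"dx":3,"dy":-14,"dz":0,"wx":0,"wy":0,"wz":0},{"grip":0,"dx":9,"dy":-44,"dz":0,"wx":0,"wy":0,"wz":0},{"grip":0,"dx":17,"dy":-80,"dz":0,"wx":0,"wy":0,"wz":0},{"grip":0,"dx":24,"dy":-115,"dz":0,"wx":0,"wy":0,"wz":0},{"grip":0,"dx":30,"dy":-142,"dz":10,"wx":0,"wy":0,"wz":0},{"grip":0,"dx":33.5,"dy":-158,"dz":25,"wx":0,"wy":0,"wz":0},{"grip":0,"dx":34.8,"dy":-164.4,"dz":45,"wx":0,"wy":0,"wz":0},{"grip":0,"dx":34.8,"dy":-164.4,"dz":62,"wx":0,"wy":0,"wz":0}]' 55
python3 -m creep '[{"grip":0,"dx":0,"dy":0,"dz":8,"wx":0,"wy":0,"wz":0},{"grip":0,"dx":0,"dy":0,"dz":12,"wx":0,"wy":0,"wz":0},{"grip":0,"dx":0,"dy":0,"dz":16,"wx":0,"wy":0,"wz":0},{"grip":0,"dx":0,"dy":0,"dz":20,"wx":0,"wy":0,"wz":0},{"grip":0,"dx":0,"dy":0,"dz":24,"wx":0,"wy":0,"wz":0},{"grip":0,"dx":0,"dy":0,"dz":26,"wx":0,"wy":0,"wz":0},{"grip":0,"dx":0,"dy":0,"dz":26,"wx":0,"wy":0,"wz":0},{"grip":0,"dx":0,"dy":0,"dz":26,"wx":0,"wy":0,"wz":0}]'
python3 -c "
from h import *
go([0.5861,-0.2283,0.080],192.33);c=cap('wrist','w5')
im=cv2.imread('pics/w5.png')
cv2.imwrite('pics/z5.png',np.hstack([cv2.resize(im[70:150,205:275],(350,400),interpolation=cv2.INTER_CUBIC),cv2.resize(im[70:150,380:450],(350,400),interpolation=cv2.INTER_CUBIC)]));cap('side','s5')"
```

```text
time_s: 6.6
position: [0.5853, -0.2301, 0.1239]
eef_rot: [-0.107, 0.994, -0.0, -0.001]
contact_force: [-0.4, 0.0, -1.9]
grip_width: 0.0156
time_s: 7.4
position: [0.5864, -0.2283, 0.0999]
eef_rot: [-0.108, 0.994, -0.0, 0.0]
contact_force: [-0.6, 0.1, -1.9]
grip_width: 0.0157
pos [ 0.5864 -0.2283  0.0999] yaw -167.62 F [-0.63  0.13 -1.93] t 7.4 w 0.01571305301126929
d mm [ 0.3  0.1 19.9] w deg [-0.01  0.01  0.05]
```

View pics/w5.png

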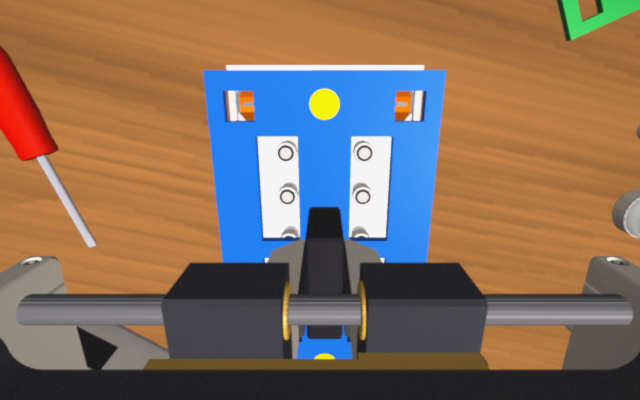

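View pics/z5.png

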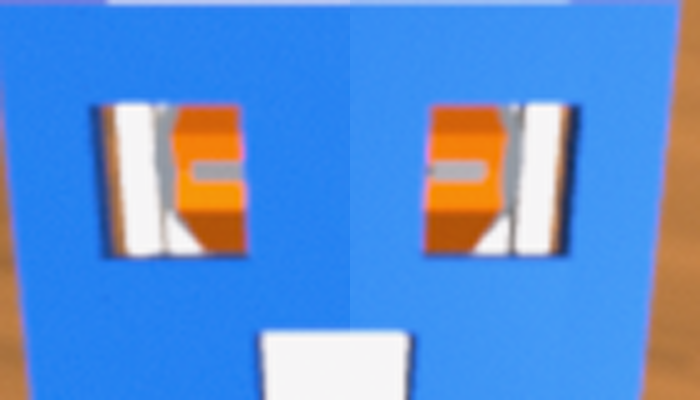

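View pics/s5.png

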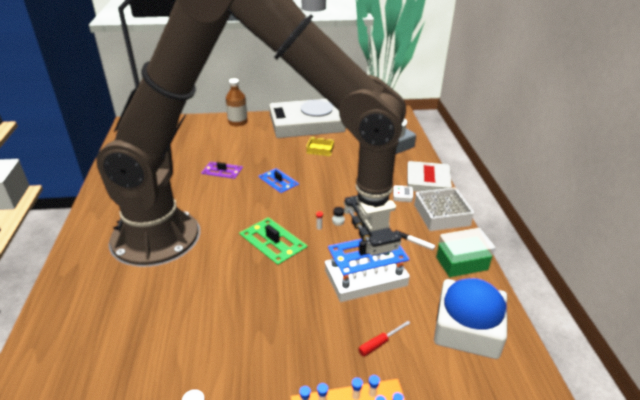

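```bash
python3 - <<'E'
from h import *
s=sensors.observe();c=cap('wrist')
R=Ro.from_quat(s['eef_rot']).as_matrix();p=np.array(s['position'])
f=lambda q,z:(R.T@(onz(c,*q,z)-p)*1e3).round(2)
for zs in (.053,.0545): print('guide edges',f((243,104.4),zs+.017),f((407.4,104.4),zs+.017))
for dz in (.0085,.0095): print('holes',f((239.0,105.5),p[2]-dz),f((409,105.2),p[2]-dz),f((324.0,103.7),p[2]-dz))
E
```

```text
guide edges [ 74.98 -43.41  29.95] [74.86 43.12 29.94]
guide edges [ 75.06 -43.07  28.45] [74.94 42.77 28.44]
holes [ 75.59 -40.46   8.48] [75.62 38.86  8.47] [76.35 -0.8   8.47]
holes [ 75.54 -40.7    9.48] [75.57 39.09  9.47] [76.3  -0.8   9.47]
```

```bash
python3 -m creep '[{"grip":0,"dx":-0.4,"dy":0.5,"dz":2,"wx":0,"wy":0,"wz":0},{"grip":0,"dx":-0.4,"dy":0.5,"dz":5,"wx":0,"wy":0,"wz":0},{"grip":0,"dx":-0.4,"dy":0.5,"dz":8,"wx":0,"wy":0,"wz":0},{"grip":0,"dx":-0.4,"dy":0.5,"dz":10,"wx":0,"wy":0,"wz":0},{"grip":0,"dx":-0.4,"dy":0.5,"dz":12,"wx":0,"wy":0,"wz":0},{"grip":0,"dx":-0.4,"dy":0.5,"dz":13,"wx":0,"wy":0,"wz":0},{"grip":0,"dx":-0.4,"dy":0.5,"dz":14,"wx":0,"wy":0,"wz":0},{"grip":0,"dx":-0.4,"dy":0.5,"dz":14,"wx":0,"wy":0,"wz":0}]' 55
python3 -c "
from h import *
go([0.5861,-0.2283,0.080],192.33);c=cap('wrist','w6')
im=cv2.imread('pics/w6.png')
cv2.imwrite('pics/z6.png',np.hstack([cv2.resize(im[70:150,205:275],(350,400),interpolation=cv2.INTER_CUBIC),cv2.resize(im[70:150,380:450],(350,400),interpolation=cv2.INTER_CUBIC)]))"
```

```text
time_s: 8.35
position: [0.5865, -0.2278, 0.0856]
eef_rot: [-0.108, 0.994, 0.0, -0.0]
contact_force: [-0.3, -0.3, -1.6]
grip_width: 0.0159
pos [ 0.5865 -0.2278  0.0856] yaw -167.62 F [-0.3  -0.33 -1.64] t 8.35 w 0.01587558174449983
d mm [ 0.5 -0.4  5.6] w deg [ 0.   -0.01  0.05]
```

View pics/z6.png

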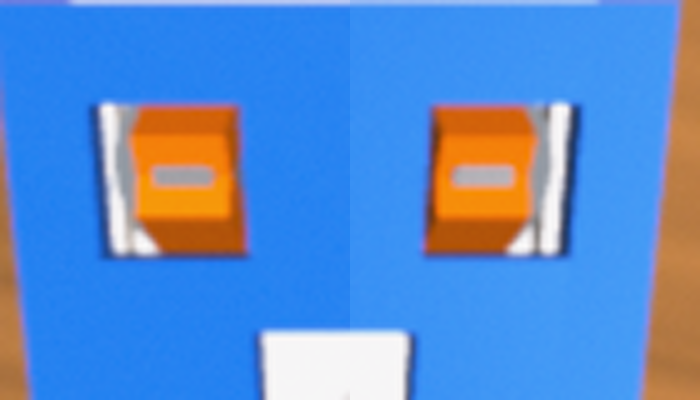

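```bash
python3 - <<'E'
from h import *
s=sensors.observe();c=cap('wrist')
R=Ro.from_quat(s['eef_rot']).as_matrix();p=np.array(s['position'])
f=lambda q,z:(R.T@(onz(c,*q,z)-p)*1e3).round(2)
for zs in (.053,.0545): print('guide',f((241.6,105.2),zs+.017),f((406.6,105.2),zs+.017))
for dz in (.0085,.0095): print('holes',f((239.0,105.5),p[2]-dz),f((409,105.2),p[2]-dz))
print(s['contact_force'],s['position'])
E
```

```text
guide [ 75.34 -40.9   15.7 ] [75.23 39.42 15.7 ]
guide [ 75.42 -40.55  14.2 ] [75.31 39.07 14.2 ]
holes [ 75.59 -40.46   8.5 ] [75.62 38.86  8.5 ]
holes [ 75.54 -40.7    9.5 ] [75.56 39.1   9.5 ]
[-0.12741669 -0.96502432 -1.88786999] [ 0.58654249 -0.22775331  0.08570175]
```

```bash
python3 -m creep '[{"grip":0,"dx":-0.2,"dy":0,"dz":1,"wx":0,"wy":0,"wz":0},{"grip":0,"dx":-0.2,"dy":0,"dz":2,"wx":0,"wy":0,"wz":0},{"grip":0,"dx":-0.2,"dy":0,"dz":3,"wx":0,"wy":0,"wz":0},{"grip":0,"dx":-0.2,"dy":0,"dz":4,"wx":0,"wy":0,"wz":0},{"grip":0,"dx":-0.2,"dy":0,"dz":5,"wx":0,"wy":0,"wz":0},{"grip":0,"dx":-0.2,"dy":0,"dz":5.5,"wx":0,"wy":0,"wz":0},{"grip":0,"dx":-0.2,"dy":0,"dz":6,"wx":0,"wy":0,"wz":0},{"grip":0,"dx":-0.2,"dy":0,"dz":6,"wx":0,"wy":0,"wz":0}]' 60
python3 -c "
from h import *
go([0.5861,-0.2283,0.080],192.33);print(sensors.observe()['wrist_torque'])"
```

```text
time_s: 9.25
position: [0.5866, -0.2278, 0.0797]
eef_rot: [-0.108, 0.994, 0.0, -0.0]
contact_force: [-0.1, 0.0, -1.6]
grip_width: 0.0159
pos [ 0.5866 -0.2278  0.0797] yaw -167.62 F [-0.09  0.01 -1.62] t 9.25 w 0.015882868065278045
d mm [ 0.6 -0.4 -0.3] w deg [ 0.   -0.02  0.05]
[ 0.08133829  0.10017744 -0.05120838]
```

```bash
python3 -m creep '[{"grip":0,"dx":0,"dy":0,"dz":0.5,"wx":0,"wy":0,"wz":0},{"grip":0,"dx":0,"dy":0,"dz":1,"wx":0,"wy":0,"wz":0},{"grip":0,"dx":0,"dy":0,"dz":1.5,"wx":0,"wy":0,"wz":0},{"grip":0,"dx":0,"dy":0,"dz":2,"wx":0,"wy":0,"wz":0},{"grip":0,"dx":0,"dy":0,"dz":2.5,"wx":0,"wy":0,"wz":0},{"grip":0,"dx":0,"dy":0,"dz":2.5,"wx":0,"wy":0,"wz":0},{"grip":0,"dx":0,"dy":0,"dz":2.5,"wx":0,"wy":0,"wz":0},{"grip":0,"dx":0,"dy":0,"dz":2.5,"wx":0,"wy":0,"wz":0}]' 60
python3 -c "
from h import *
go([0.5861,-0.2283,0.080],192.33);print(sensors.observe()['wrist_torque'])"
```

```text
time_s: 10.05
position: [0.5867, -0.2281, 0.0781]
eef_rot: [-0.108, 0.994, -0.0, 0.0]
contact_force: [-5.1, -0.2, 9.2]
grip_width: 0.0158
pos [ 0.5867 -0.2281  0.0781] yaw -167.64 F [-5.09 -0.23  9.16] t 10.05 w 0.015832077381204034
d mm [ 0.6 -0.1 -1.9] w deg [-0.02  0.02  0.03]
[ 0.075062    1.04770017 -0.03139325]
```

Contact is at the expected height. A 5 N side force says to shift about +0.5 mm along tool x.

```bash
python3 -m creep '[{"grip":0,"dx":0.2,"dy":0,"dz":0,"wx":0,"wy":0,"wz":0},{"grip":0,"dx":0.3,"dy":0,"dz":0,"wx":0,"wy":0,"wz":0},{"grip":0,"dx":0.5,"dy":0,"dz":0,"wx":0,"wy":0,"wz":0},{"grip":0,"dx":0.5,"dy":0,"dz":0,"wx":0,"wy":0,"wz":0},{"grip":0,"dx":0.5,"dy":0,"dz":0,"wx":0,"wy":0,"wz":0},{"grip":0,"dx":0.5,"dy":0,"dz":0,"wx":0,"wy":0,"wz":0},{"grip":0,"dx":0.5,"dy":0,"dz":0,"wx":0,"wy":0,"wz":0},{"grip":0,"dx":0.5,"dy":0,"dz":0,"wx":0,"wy":0,"wz":0}]' 60
python3 -c "
from h import *
go([0.5861,-0.2283,0.080],192.33);print(sensors.observe()['wrist_torque']);c=cap('wrist','w7');cap('side','s7')"
```

```text
time_s: 10.85
position: [0.5866, -0.2281, 0.0781]
eef_rot: [-0.108, 0.994, -0.0, 0.001]
contact_force: [-3.9, -0.5, 8.2]
grip_width: 0.016
pos [ 0.5866 -0.2281  0.0781] yaw -167.63 F [-3.93 -0.54  8.16] t 10.85 w 0.01597596093318184
d mm [ 0.6 -0.1 -1.9] w deg [-0.04  0.06  0.04]
[ 0.08137908  0.71817056 -0.01662775]
```

View pics/w7.png

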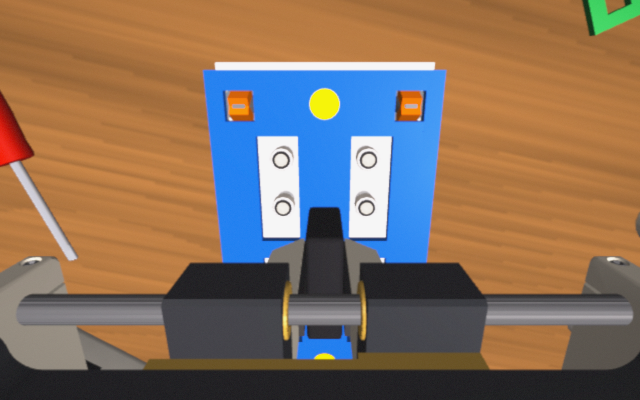

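```bash
python3 -m creep '[{"grip":0,"dx":0.3,"dy":0,"dz":0,"wx":0,"wy":0,"wz":0},{"grip":0,"dx":0.6,"dy":0,"dz":0,"wx":0,"wy":0,"wz":0},{"grip":0,"dx":0.9,"dy":0,"dz":0,"wx":0,"wy":0,"wz":0},{"grip":0,"dx":1.2,"dy":0,"dz":0,"wx":0,"wy":0,"wz":0},{"grip":0,"dx":1.2,"dy":0,"dz":0,"wx":0,"wy":0,"wz":0},{"grip":0,"dx":1.2,"dy":0,"dz":0,"wx":0,"wy":0,"wz":0},{"grip":0,"dx":1.2,"dy":0,"dz":0,"wx":0,"wy":0,"wz":0},{"grip":0,"dx":1.2,"dy":0,"dz":0,"wx":0,"wy":0,"wz":0}]' 60
python3 -c "
from h import *
go([0.5861,-0.2283,0.080],192.33);print(sensors.observe()['wrist_torque'])"
```

```text
time_s: 11.75
position: [0.5863, -0.2281, 0.0781]
eef_rot: [-0.108, 0.994, -0.0, 0.001]
contact_force: [0.1, 0.3, 5.8]
grip_width: 0.0155
pos [ 0.5863 -0.2281  0.0781] yaw -167.61 F [0.14 0.34 5.8 ] t 11.75 w 0.015504333475797726
d mm [ 0.2 -0.1 -1.9] w deg [-0.05  0.13  0.06]
[ 0.12347222  0.1312135  -0.04604184]
```

```bash
python3 -m creep '[{"grip":0,"dx":0,"dy":0,"dz":0.4,"wx":0,"wy":0,"wz":0},{"grip":0,"dx":0,"dy":0,"dz":0.7,"wx":0,"wy":0,"wz":0},{"grip":0,"dx":0,"dy":0,"dz":1.0,"wx":0,"wy":0,"wz":0},{"grip":0,"dx":0,"dy":0,"dz":1.0,"wx":0,"wy":0,"wz":0},{"grip":0,"dx":0,"dy":0,"dz":1.0,"wx":0,"wy":0,"wz":0},{"grip":0,"dx":0,"dy":0,"dz":1.0,"wx":0,"wy":0,"wz":0},{"grip":0,"dx":0,"dy":0,"dz":1.0,"wx":0,"wy":0,"wz":0},{"grip":0,"dx":0,"dy":0,"dz":1.0,"wx":0,"wy":0,"wz":0}]' 60
python3 -c "
from h import *
go([0.5861,-0.2283,0.080],192.33);print(sensors.observe()['wrist_torque'])"
```

```text
time_s: 12.55
position: [0.5865, -0.2282, 0.0778]
eef_rot: [-0.108, 0.994, -0.0, 0.002]
contact_force: [-0.9, 1.2, 12.0]
grip_width: 0.0157
pos [ 0.5865 -0.2282  0.0778] yaw -167.61 F [-0.87  1.2  11.99] t 12.55 w 0.015714410501123443
d mm [ 0.5 -0.  -2.2] w deg [-0.07  0.17  0.06]
[ 0.34259749  0.47124588 -0.02244999]
```

```bash
python3 -m creep '[{"grip":0,"dx":0.2,"dy":0,"dz":0.3,"wx":0,"wy":0.1,"wz":0},{"grip":0,"dx":0.3,"dy":0,"dz":0.6,"wx":0,"wy":0.15,"wz":0},{"grip":0,"dx":0.3,"dy":0,"dz":0.6,"wx":0,"wy":0.15,"wz":0},{"grip":0,"dx":0.3,"dy":0,"dz":0.6,"wx":0,"wy":0.15,"wz":0},{"grip":0,"dx":0.3,"dy":0,"dz":0.6,"wx":0,"wy":0.15,"wz":0},{"grip":0,"dx":0.3,"dy":0,"dz":0.6,"wx":0,"wy":0.15,"wz":0},{"grip":0,"dx":0.3,"dy":0,"dz":0.6,"wx":0,"wy":0.15,"wz":0},{"grip":0,"dx":0.3,"dy":0,"dz":0.6,"wx":0,"wy":0.15,"wz":0}]' 60
python3 -c "
from h import *
go([0.5861,-0.2283,0.080],192.33);print(sensors.observe()['wrist_torque'])"
```

```text
time_s: 13.35
position: [0.5866, -0.2282, 0.0775]
eef_rot: [-0.108, 0.994, -0.001, 0.001]
contact_force: [-1.0, 0.9, 13.6]
grip_width: 0.0157
pos [ 0.5866 -0.2282  0.0775] yaw -167.61 F [-0.96  0.87 13.61] t 13.35 w 0.015685335147948544
d mm [ 0.5  0.1 -2.5] w deg [-0.08  0.06  0.06]
[ 0.31339981  0.40382157 -0.05005372]
```

```bash
python3 -m creep '[{"grip":0,"dx":0.1,"dy":0,"dz":0.3,"wx":0,"wy":0,"wz":0},{"grip":0,"dx":0.3,"dy":0,"dz":0.6,"wx":-0.05,"wy":0,"wz":0},{"grip":0,"dx":0.3,"dy":0,"dz":0.6,"wx":-0.05,"wy":0,"wz":0},{"grip":0,"dx":0.3,"dy":0,"dz":0.6,"wx":-0.05,"wy":0,"wz":0},{"grip":0,"dx":0.3,"dy":0,"dz":0.6,"wx":-0.05,"wy":0,"wz":0},{"grip":0,"dx":0.3,"dy":0,"dz":0.6,"wx":-0.05,"wy":0,"wz":0},{"grip":0,"dx":0.3,"dy":0,"dz":0.6,"wx":-0.05,"wy":0,"wz":0},{"grip":0,"dx":0.3,"dy":0,"dz":0.6,"wx":-0.05,"wy":0,"wz":0}]' 60
python3 -c "
from h import *
go([0.5861,-0.2283,0.080],192.33);print(sensors.observe()['wrist_torque'])"
```

```text
time_s: 14.15
position: [0.5866, -0.2284, 0.0771]
eef_rot: [-0.108, 0.994, -0.0, 0.001]
contact_force: [-1.4, 1.1, 14.9]
grip_width: 0.0157
pos [ 0.5866 -0.2284  0.0771] yaw -167.61 F [-1.43  1.14 14.88] t 14.15 w 0.01571609482202803
d mm [ 0.4  0.2 -2.9] w deg [-0.04  0.09  0.06]
[ 0.4272758   0.34665033 -0.02437565]
```

```bash
python3 -m creep '[{"grip":0,"dx":0.1,"dy":0,"dz":0.3,"wx":0,"wy":0.05,"wz":0},{"grip":0,"dx":0.3,"dy":0,"dz":0.5,"wx":-0.05,"wy":0.1,"wz":0},{"grip":0,"dx":0.3,"dy":-0.2,"dz":0.8,"wx":-0.05,"wy":0.1,"wz":0},{"grip":0,"dx":0.3,"dy":-0.2,"dz":0.8,"wx":-0.05,"wy":0.1,"wz":0},{"grip":0,"dx":0.3,"dy":-0.2,"dz":0.8,"wx":-0.05,"wy":0.1,"wz":0},{"grip":0,"dx":0.3,"dy":-0.2,"dz":0.8,"wx":-0.05,"wy":0.1,"wz":0},{"grip":0,"dx":0.3,"dy":-0.2,"dz":0.8,"wx":-0.05,"wy":0.1,"wz":0},{"grip":0,"dx":0.3,"dy":-0.2,"dz":0.8,"wx":-0.05,"wy":0.1,"wz":0}]' 60
python3 -c "
from h import *
go([0.5861,-0.2283,0.080],192.33);print(sensors.observe()['wrist_torque'])"
```

```text
time_s: 14.95
position: [0.5866, -0.2285, 0.0766]
eef_rot: [-0.108, 0.994, -0.0, 0.0]
contact_force: [-1.5, 1.6, 16.8]
grip_width: 0.0156
pos [ 0.5866 -0.2285  0.0766] yaw -167.6 F [-1.5   1.58 16.84] t 14.95 w 0.015638110676589392
d mm [ 0.4  0.3 -3.4] w deg [-0.    0.02  0.07]
[ 0.50301874  0.26653022 -0.01427276]
```

```bash
python3 -m creep '[{"grip":0,"dx":0.2,"dy":0.2,"dz":0.3,"wx":0,"wy":0,"wz":0},{"grip":0,"dx":0.4,"dy":0.5,"dz":0.5,"wx":0,"wy":0,"wz":0},{"grip":0,"dx":0.4,"dy":0.5,"dz":0.7,"wx":0,"wy":0,"wz":0},{"grip":0,"dx":0.4,"dy":0.5,"dz":0.7,"wx":0,"wy":0,"wz":0},{"grip":0,"dx":0.4,"dy":0.5,"dz":0.7,"wx":0,"wy":0,"wz":0},{"grip":0,"dx":0.4,"dy":0.5,"dz":0.7,"wx":0,"wy":0,"wz":0},{"grip":0,"dx":0.4,"dy":0.5,"dz":0.7,"wx":0,"wy":0,"wz":0},{"grip":0,"dx":0.4,"dy":0.5,"dz":0.7,"wx":0,"wy":0,"wz":0}]' 60
python3 -c "
from h import *
go([0.5861,-0.2283,0.080],192.33);print(sensors.observe()['wrist_torque']);c=cap('wrist','w8');print(blobs(c,(22,150,120),(35,255,255),(300,80,350,130),20))"
```

```text
time_s: 15.75
position: [0.5866, -0.2286, 0.0763]
eef_rot: [-0.108, 0.994, -0.0, 0.001]
contact_force: [-1.4, 0.3, 18.1]
grip_width: 0.0157
pos [ 0.5866 -0.2286  0.0763] yaw -167.61 F [-1.41  0.3  18.1 ] t 15.75 w 0.015704289551019084
d mm [ 0.4  0.3 -3.7] w deg [-0.05  0.07  0.06]
[0.27390214 0.19522654 0.04226979]
[(array([324.06, 103.75]), 677, [310, 89, 29, 30])]
```

View pics/w8.png

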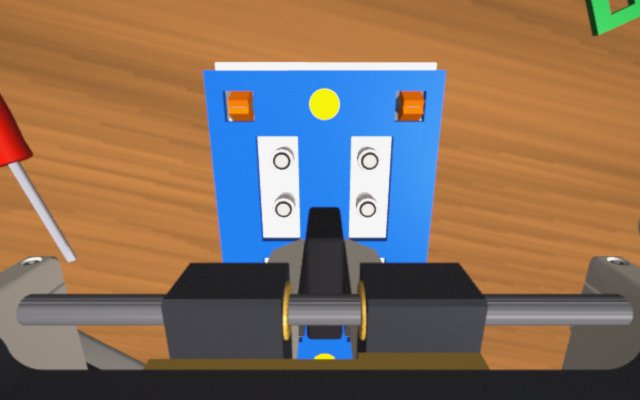

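```bash
python3 -m creep '[{"grip":0,"dx":0.1,"dy":0,"dz":0.2,"wx":0,"wy":0.05,"wz":0},{"grip":0,"dx":0.3,"dy":0.1,"dz":0.4,"wx":-0.05,"wy":0.05,"wz":0},{"grip":0,"dx":0.4,"dy":0.1,"dz":0.5,"wx":-0.05,"wy":0.05,"wz":0},{"grip":0,"dx":0.4,"dy":0.1,"dz":0.5,"wx":-0.05,"wy":0.05,"wz":0},{"grip":0,"dx":0.4,"dy":0.1,"dz":0.5,"wx":-0.05,"wy":0.05,"wz":0},{"grip":0,"dx":0.4,"dy":0.1,"dz":0.5,"wx":-0.05,"wy":0.05,"wz":0},{"grip":0,"dx":0.4,"dy":0.1,"dz":0.5,"wx":-0.05,"wy":0.05,"wz":0},{"grip":0,"dx":0.4,"dy":0.1,"dz":0.5,"wx":-0.05,"wy":0.05,"wz":0}]' 60
python3 -c "
from h import *
go([0.5861,-0.2283,0.080],192.33);print(sensors.observe()['wrist_torque'])"
```

```text
time_s: 16.6
position: [0.5865, -0.2287, 0.076]
eef_rot: [-0.108, 0.994, -0.0, 0.001]
contact_force: [-0.7, 0.3, 18.7]
grip_width: 0.0155
pos [ 0.5865 -0.2287  0.076 ] yaw -167.61 F [-0.71  0.34 18.67] t 16.6 w 0.015506548013575388
d mm [ 0.3  0.4 -4. ] w deg [-0.02  0.06  0.06]
[ 0.28839867  0.14902773 -0.05355079]
```

```bash
python3 -m creep '[{"grip":0,"dx":0.1,"dy":0,"dz":0.2,"wx":0,"wy":0,"wz":0},{"grip":0,"dx":0.2,"dy":0.1,"dz":0.4,"wx":0,"wy":0.05,"wz":0},{"grip":0,"dx":0.2,"dy":0.1,"dz":0.5,"wx":0,"wy":0.05,"wz":0},{"grip":0,"dx":0.2,"dy":0.1,"dz":0.5,"wx":0,"wy":0.05,"wz":0},{"grip":0,"dx":0.2,"dy":0.1,"dz":0.5,"wx":0,"wy":0.05,"wz":0},{"grip":0,"dx":0.2,"dy":0.1,"dz":0.5,"wx":0,"wy":0.05,"wz":0},{"grip":0,"dx":0.2,"dy":0.1,"dz":0.5,"wx":0,"wy":0.05,"wz":0},{"grip":0,"dx":0.2,"dy":0.1,"dz":0.5,"wx":0,"wy":0.05,"wz":0}]' 60
python3 -c "
from h import *
go([0.5861,-0.2283,0.080],192.33);print(sensors.observe()['wrist_torque'])"
```

```text
time_s: 17.4
position: [0.5865, -0.2287, 0.0757]
eef_rot: [-0.108, 0.994, -0.0, 0.0]
contact_force: [-0.9, 0.7, 20.3]
grip_width: 0.0157
pos [ 0.5865 -0.2287  0.0757] yaw -167.6 F [-0.87  0.72 20.31] t 17.4 w 0.01567503515637051
d mm [ 0.3  0.5 -4.3] w deg [-0.04  0.04  0.07]
[ 0.25343103  0.10813939 -0.01874964]
```

```bash
python3 -m creep '[{"grip":0,"dx":0.1,"dy":0,"dz":0.2,"wx":0,"wy":0,"wz":0},{"grip":0,"dx":0.2,"dy":0.2,"dz":0.4,"wx":-0.05,"wy":0,"wz":0},{"grip":0,"dx":0.2,"dy":0.2,"dz":0.4,"wx":-0.05,"wy":0,"wz":0},{"grip":0,"dx":0.2,"dy":0.2,"dz":0.4,"wx":-0.05,"wy":0,"wz":0},{"grip":0,"dx":0.2,"dy":0.2,"dz":0.4,"wx":-0.05,"wy":0,"wz":0},{"grip":0,"dx":0.2,"dy":0.2,"dz":0.4,"wx":-0.05,"wy":0,"wz":0},{"grip":0,"dx":0.2,"dy":0.2,"dz":0.4,"wx":-0.05,"wy":0,"wz":0},{"grip":0,"dx":0.2,"dy":0.2,"dz":0.4,"wx":-0.05,"wy":0,"wz":0}]' 60
python3 -c "
from h import *
go([0.5861,-0.2283,0.080],192.33);print(sensors.observe()['wrist_torque'])"
```

```text
time_s: 18.2
position: [0.5864, -0.2287, 0.0754]
eef_rot: [-0.108, 0.994, 0.0, 0.0]
contact_force: [-0.3, 0.8, 20.6]
grip_width: 0.0158
pos [ 0.5864 -0.2287  0.0754] yaw -167.61 F [-0.29  0.81 20.61] t 18.2 w 0.015808791274548855
d mm [ 0.2  0.4 -4.6] w deg [-0.    0.05  0.06]
[ 0.14499605 -0.05143578 -0.01031026]
```

```bash
python3 -m creep '[{"grip":0,"dx":0,"dy":0,"dz":0.2,"wx":0,"wy":0,"wz":0},{"grip":0,"dx":0.1,"dy":0.2,"dz":0.4,"wx":0,"wy":0.05,"wz":0},{"grip":0,"dx":0.1,"dy":0.2,"dz":0.4,"wx":0,"wy":0.05,"wz":0},{"grip":0,"dx":0.1,"dy":0.2,"dz":0.4,"wx":0,"wy":0.05,"wz":0},{"grip":0,"dx":0.1,"dy":0.2,"dz":0.4,"wx":0,"wy":0.05,"wz":0},{"grip":0,"dx":0.1,"dy":0.2,"dz":0.4,"wx":0,"wy":0.05,"wz":0},{"grip":0,"dx":0.1,"dy":0.2,"dz":0.4,"wx":0,"wy":0.05,"wz":0},{"grip":0,"dx":0.1,"dy":0.2,"dz":0.4,"wx":0,"wy":0.05,"wz":0}]' 60
python3 -c "
from h import *
go([0.5861,-0.2283,0.080],192.33);print(sensors.observe()['wrist_torque'])"
```

```text
time_s: 19.0
position: [0.5865, -0.2287, 0.0752]
eef_rot: [-0.108, 0.994, -0.0, 0.0]
contact_force: [0.7, 0.5, 21.0]
grip_width: 0.0156
pos [ 0.5865 -0.2287  0.0752] yaw -167.62 F [ 0.7   0.46 20.99] t 19.0 w 0.01556377294779329
d mm [ 0.3  0.5 -4.8] w deg [-0.02  0.03  0.05]
[ 0.06054224 -0.019029   -0.0282953 ]
```

```bash
python3 -m creep '[{"grip":0,"dx":0,"dy":0,"dz":0.1,"wx":0,"wy":0,"wz":0},{"grip":0,"dx":0,"dy":0,"dz":0.2,"wx":0,"wy":0,"wz":0},{"grip":0,"dx":0,"dy":0,"dz":0.3,"wx":0,"wy":0,"wz":0},{"grip":0,"dx":0,"dy":0,"dz":0.3,"wx":0,"wy":0,"wz":0},{"grip":0,"dx":0,"dy":0,"dz":0.3,"wx":0,"wy":0,"wz":0},{"grip":0,"dx":0,"dy":0,"dz":0.3,"wx":0,"wy":0,"wz":0},{"grip":0,"dx":0,"dy":0,"dz":0.3,"wx":0,"wy":0,"wz":0},{"grip":0,"dx":0,"dy":0,"dz":0.3,"wx":0,"wy":0,"wz":0}]' 60
python3 -c "
from h import *
go([0.5861,-0.2283,0.080],192.33);print(sensors.observe()['wrist_torque'])"
```

```text
time_s: 19.8
position: [0.5865, -0.2287, 0.075]
eef_rot: [-0.108, 0.994, -0.0, 0.0]
contact_force: [-0.4, -0.1, 22.1]
grip_width: 0.0154
pos [ 0.5865 -0.2287  0.075 ] yaw -167.61 F [-0.38 -0.09 22.13] t 19.8 w 0.015373378311948443
d mm [ 0.3  0.4 -5. ] w deg [-0.02  0.03  0.06]
[ 0.171553    0.04859285 -0.02646982]
```

```bash
python3 -m creep '[{"grip":0,"dx":0,"dy":0,"dz":0.1,"wx":0,"wy":0,"wz":0},{"grip":0,"dx":0,"dy":0,"dz":0.2,"wx":0,"wy":0,"wz":0},{"grip":0,"dx":0,"dy":0,"dz":0.2,"wx":0,"wy":0,"wz":0},{"grip":0,"dx":0,"dy":0,"dz":0.2,"wx":0,"wy":0,"wz":0},{"grip":0,"dx":0,"dy":0,"dz":0.2,"wx":0,"wy":0,"wz":0},{"grip":0,"dx":0,"dy":0,"dz":0.2,"wx":0,"wy":0,"wz":0},{"grip":0,"dx":0,"dy":0,"dz":0.2,"wx":0,"wy":0,"wz":0},{"grip":0,"dx":0,"dy":0,"dz":0.2,"wx":0,"wy":0,"wz":0}]' 60
python3 -c "
from h import *
go([0.5861,-0.2283,0.080],192.33);print(sensors.observe()['wrist_torque']);c=cap('wrist','w9');print(blobs(c,(22,150,120),(35,255,255),(300,80,350,130),20));cap('side','s9');print(sensors.observe()['contact_force'])
im=cv2.imread('pics/s9.png');cv2.imwrite('pics/zs9.png',cv2.resize(im[215:305,310:430],(800,600),interpolation=cv2.INTER_CUBIC))"
```

```text
time_s: 20.6
position: [0.5865, -0.2287, 0.0749]
eef_rot: [-0.108, 0.994, -0.0, 0.0]
contact_force: [0.0, -0.4, 22.4]
grip_width: 0.0153
pos [ 0.5865 -0.2287  0.0749] yaw -167.62 F [ 0.04 -0.38 22.39] t 20.6 w 0.015337840148542824
d mm [ 0.3  0.5 -5.1] w deg [-0.02  0.04  0.05]
[ 0.13009256  0.07593776 -0.03725934]
[(array([324.06, 103.75]), 677, [310, 89, 29, 30])]
[-0.18814501  0.11713245 23.25399233]
```

View pics/zs9.png

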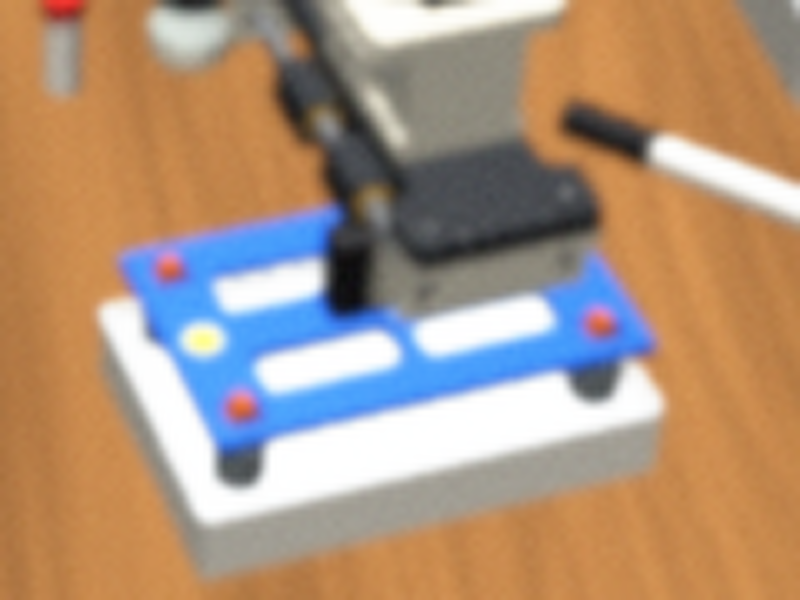

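View pics/w9.png

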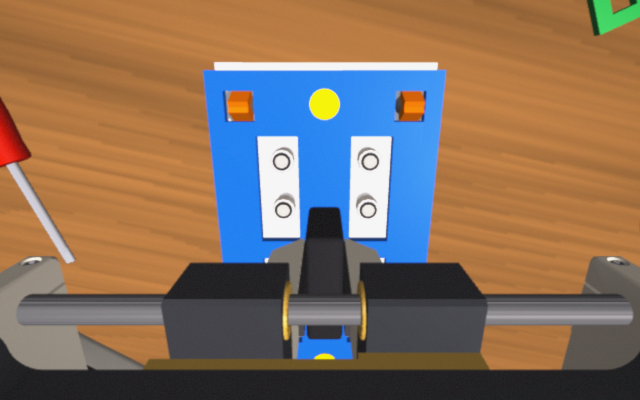

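Plate is level with all four jaws through their holes, and total push is near 24 N. I'd rather not add force, so I'll rock very slightly end to end.

```bash
python3 -m creep '[{"grip":0,"dx":0,"dy":0,"dz":-0.1,"wx":0,"wy":0.2,"wz":0},{"grip":0,"dx":0,"dy":0,"dz":-0.1,"wx":0,"wy":0.4,"wz":0},{"grip":0,"dx":0,"dy":0,"dz":-0.1,"wx":0,"wy":0.6,"wz":0},{"grip":0,"dx":0,"dy":0,"dz":-0.1,"wx":0,"wy":0.6,"wz":0},{"grip":0,"dx":0,"dy":0,"dz":-0.1,"wx":0,"wy":0.6,"wz":0},{"grip":0,"dx":0,"dy":0,"dz":-0.1,"wx":0,"wy":0.6,"wz":0},{"grip":0,"dx":0,"dy":0,"dz":-0.1,"wx":0,"wy":0.6,"wz":0},{"grip":0,"dx":0,"dy":0,"dz":-0.1,"wx":0,"wy":0.6,"wz":0}]' 60
python3 -c "
from h import *
go([0.5861,-0.2283,0.080],192.33);print(sensors.observe()['wrist_torque'])"
```

```text
time_s: 21.5
position: [0.5862, -0.2286, 0.0739]
eef_rot: [-0.108, 0.994, -0.001, -0.005]
contact_force: [3.4, -1.0, 13.1]
grip_width: 0.0157
pos [ 0.5862 -0.2286  0.0739] yaw -167.61 F [ 3.42 -1.02 13.08] t 21.5 w 0.015715265152090704
d mm [ 0.1  0.3 -6.1] w deg [-0.01 -0.63  0.06]
[-0.24337461 -0.17767855 -0.04559326]
```

One end slipped past its noses: force fell to 13 N and the plate is 1 mm lower, tilted 0.6°. Now I'll rock back to bring the other end through.

```bash
python3 -m creep '[{"grip":0,"dx":0,"dy":0,"dz":0.1,"wx":0,"wy":-0.2,"wz":0},{"grip":0,"dx":0,"dy":0,"dz":0.2,"wx":0,"wy":-0.5,"wz":0},{"grip":0,"dx":0,"dy":0,"dz":0.3,"wx":0,"wy":-0.8,"wz":0},{"grip":0,"dx":0,"dy":0,"dz":0.3,"wx":0,"wy":-1.0,"wz":0},{"grip":0,"dx":0,"dy":0,"dz":0.3,"wx":0,"wy":-1.0,"wz":0},{"grip":0,"dx":0,"dy":0,"dz":0.3,"wx":0,"wy":-1.0,"wz":0},{"grip":0,"dx":0,"dy":0,"dz":0.3,"wx":0,"wy":-1.0,"wz":0},{"grip":0,"dx":0,"dy":0,"dz":0.3,"wx":0,"wy":-1.0,"wz":0}]' 60
python3 -c "
from h import *
go([0.5861,-0.2283,0.080],192.33);print(sensors.observe()['wrist_torque'])"
```

```text
time_s: 22.3
position: [0.5855, -0.2282, 0.0723]
eef_rot: [-0.108, 0.994, 0.001, 0.002]
contact_force: [6.0, -2.1, 4.7]
grip_width: 0.0156
pos [ 0.5855 -0.2282  0.0723] yaw -167.61 F [ 5.97 -2.05  4.69] t 22.3 w 0.015560760376770958
d mm [-0.6 -0.2 -7.7] w deg [0.06 0.29 0.06]
[-0.26006568 -1.19083105  0.03264199]
```

Both ends are past the noses (4.7 N, nearly level). I'll relieve the side force, level it and press on.

```bash
python3 -m creep '[{"grip":0,"dx":-0.5,"dy":0,"dz":0,"wx":0,"wy":0.1,"wz":0},{"grip":0,"dx":-1.0,"dy":-0.3,"dz":0,"wx":0,"wy":0.3,"wz":0},{"grip":0,"dx":-1.5,"dy":-0.3,"dz":0.3,"wx":0,"wy":0.3,"wz":0},{"grip":0,"dx":-1.8,"dy":-0.3,"dz":0.6,"wx":0,"wy":0.3,"wz":0},{"grip":0,"dx":-1.8,"dy":-0.3,"dz":0.8,"wx":0,"wy":0.3,"wz":0},{"grip":0,"dx":-1.8,"dy":-0.3,"dz":0.8,"wx":0,"wy":0.3,"wz":0},{"grip":0,"dx":-1.8,"dy":-0.3,"dz":0.8,"wx":0,"wy":0.3,"wz":0},{"grip":0,"dx":-1.8,"dy":-0.3,"dz":0.8,"wx":0,"wy":0.3,"wz":0}]' 60
python3 -c "
from h import *
go([0.5861,-0.2283,0.080],192.33);print(sensors.observe()['wrist_torque'])"
```

```text
time_s: 23.1
position: [0.5856, -0.2278, 0.0707]
eef_rot: [-0.108, 0.994, 0.001, -0.002]
contact_force: [4.1, -1.0, 5.0]
grip_width: 0.0154
pos [ 0.5856 -0.2278  0.0707] yaw -167.61 F [ 4.11 -0.95  5.  ] t 23.1 w 0.01543959650209827
d mm [-0.3 -0.6 -9.3] w deg [ 0.14 -0.19  0.06]
[-0.26519647 -1.06954792  0.01762721]
```

```bash
python3 -m creep '[{"grip":0,"dx":-0.5,"dy":-0.1,"dz":0.4,"wx":0.1,"wy":-0.1,"wz":0},{"grip":0,"dx":-1.2,"dy":-0.3,"dz":0.8,"wx":0.1,"wy":-0.2,"wz":0},{"grip":0,"dx":-1.2,"dy":-0.3,"dz":1.2,"wx":0.1,"wy":-0.2,"wz":0},{"grip":0,"dx":-1.2,"dy":-0.3,"dz":1.5,"wx":0.1,"wy":-0.2,"wz":0},{"grip":0,"dx":-1.2,"dy":-0.3,"dz":1.5,"wx":0.1,"wy":-0.2,"wz":0},{"grip":0,"dx":-1.2,"dy":-0.3,"dz":1.5,"wx":0.1,"wy":-0.2,"wz":0},{"grip":0,"dx":-1.2,"dy":-0.3,"dz":1.5,"wx":0.1,"wy":-0.2,"wz":0},{"grip":0,"dx":-1.2,"dy":-0.3,"dz":1.5,"wx":0.1,"wy":-0.2,"wz":0}]' 60
python3 -c "
from h import *
go([0.5861,-0.2283,0.080],192.33);print(sensors.observe()['wrist_torque'])"
```

```text
time_s: 23.9
position: [0.5853, -0.2274, 0.0684]
eef_rot: [-0.108, 0.994, 0.001, -0.001]
contact_force: [-0.8, 0.1, -3.4]
grip_width: 0.0158
pos [ 0.5853 -0.2274  0.0684] yaw -167.62 F [-0.79  0.06 -3.38] t 23.9 w 0.015772368878322552
d mm [ -0.6  -1.  -11.6] w deg [ 0.13 -0.15  0.05]
[ 0.25477606 -0.27461033 -0.08841847]
```

```bash
python3 -m creep '[{"grip":0,"dx":0,"dy":0,"dz":0.3,"wx":0,"wy":0,"wz":0},{"grip":0,"dx":0,"dy":-0.5,"dz":0.6,"wx":0.1,"wy":-0.15,"wz":0},{"grip":0,"dx":0,"dy":-0.5,"dz":0.9,"wx":0.1,"wy":-0.15,"wz":0},{"grip":0,"dx":0,"dy":-0.5,"dz":0.9,"wx":0.1,"wy":-0.15,"wz":0},{"grip":0,"dx":0,"dy":-0.5,"dz":0.9,"wx":0.1,"wy":-0.15,"wz":0},{"grip":0,"dx":0,"dy":-0.5,"dz":0.9,"wx":0.1,"wy":-0.15,"wz":0},{"grip":0,"dx":0,"dy":-0.5,"dz":0.9,"wx":0.1,"wy":-0.15,"wz":0},{"grip":0,"dx":0,"dy":-0.5,"dz":0.9,"wx":0.1,"wy":-0.15,"wz":0}]' 60
python3 -c "
from h import *
go([0.5861,-0.2283,0.080],192.33);print(sensors.observe()['wrist_torque'])
c=cap('wrist','w10');print(blobs(c,(22,150,120),(35,255,255),(300,80,350,130),20));cap('side','s10');print(sensors.observe()['contact_force'])
im=cv2.imread('pics/s10.png');cv2.imwrite('pics/zs10.png',cv2.resize(im[215:305,310:430],(800,600),interpolation=cv2.INTER_CUBIC))"
```

```text
time_s: 24.7
position: [0.5859, -0.2284, 0.068]
eef_rot: [-0.108, 0.994, -0.0, 0.001]
contact_force: [0.2, -1.1, 1.4]
grip_width: 0.0161
pos [ 0.5859 -0.2284  0.068 ] yaw -167.64 F [ 0.19 -1.13  1.45] t 24.7 w 0.01609288199146926
d mm [ -0.3   0.1 -12. ] w deg [-0.02  0.06  0.03]
[-0.18875571  0.2268971  -0.0650888 ]
[(array([324.04, 103.63]), 674, [310, 89, 29, 30])]
[-1.29079511 -2.37258827  2.83767472]
```

View pics/zs10.png

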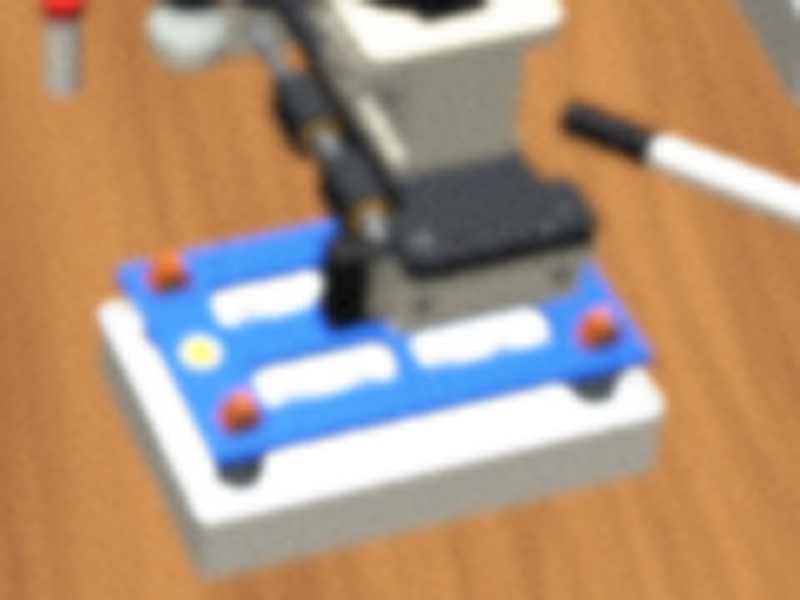

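View pics/w10.png

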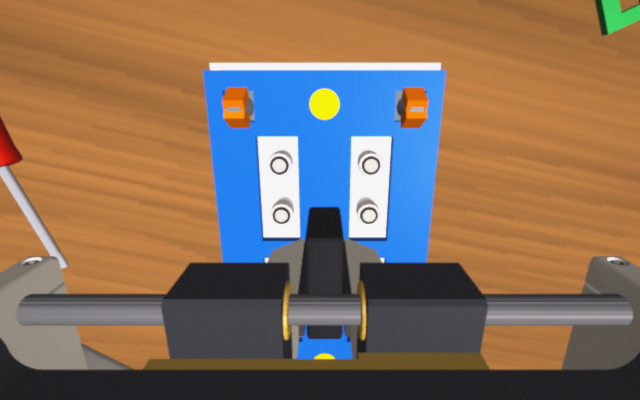

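The plate has snapped: the jaws at (236,108) and (414,108) now overlap the hole edges. I'll press firmly against the seats to make sure it's flush.

```bash
python3 -m creep '[{"grip":0,"dx":0,"dy":0,"dz":0.3,"wx":0,"wy":0,"wz":0},{"grip":0,"dx":0.2,"dy":-0.4,"dz":0.6,"wx":0,"wy":0,"wz":0},{"grip":0,"dx":0.2,"dy":-0.4,"dz":0.9,"wx":0,"wy":0,"wz":0},{"grip":0,"dx":0.2,"dy":-0.4,"dz":1.2,"wx":0,"wy":0,"wz":0},{"grip":0,"dx":0.2,"dy":-0.4,"dz":1.2,"wx":0,"wy":0,"wz":0},{"grip":0,"dx":0.2,"dy":-0.4,"dz":1.2,"wx":0,"wy":0,"wz":0},{"grip":0,"dx":0.2,"dy":-0.4,"dz":1.2,"wx":0,"wy":0,"wz":0},{"grip":0,"dx":0.2,"dy":-0.4,"dz":1.2,"wx":0,"wy":0,"wz":0}]' 60
python3 -c "
from h import *
go([0.5861,-0.2283,0.080],192.33);print(sensors.observe()['wrist_torque'])"
```

```text
time_s: 25.6
position: [0.586, -0.2284, 0.0679]
eef_rot: [-0.108, 0.994, 0.0, 0.001]
contact_force: [-5.2, 0.8, 13.6]
grip_width: 0.0156
pos [ 0.586  -0.2284  0.0679] yaw -167.62 F [-5.21  0.84 13.6 ] t 25.6 w 0.01563188751304023
d mm [ -0.2   0.1 -12.1] w deg [-0.01  0.1   0.05]
[0.21335791 1.12621382 0.01388341]
```

Hard stop confirmed: 0.1 mm of travel for 12 N. I'll unload, then open.

```bash
python3 -m creep '[{"grip":0,"dx":0.5,"dy":0,"dz":-0.5,"wx":0,"wy":0,"wz":0},{"grip":0,"dx":1.0,"dy":0,"dz":-1.2,"wx":0,"wy":0,"wz":0},{"grip":0,"dx":1.0,"dy":0,"dz":-1.3,"wx":0,"wy":0,"wz":0},{"grip":20,"dx":1.0,"dy":0,"dz":-1.3,"wx":0,"wy":0,"wz":0},{"grip":25,"dx":1.0,"dy":0,"dz":-1.3,"wx":0,"wy":0,"wz":0},{"grip":35,"dx":1.0,"dy":0,"dz":-1.3,"wx":0,"wy":0,"wz":0},{"grip":45,"dx":1.0,"dy":0,"dz":-1.3,"wx":0,"wy":0,"wz":0},{"grip":50,"dx":1.0,"dy":0,"dz":-1.3,"wx":0,"wy":0,"wz":0}]'
python3 -m creep '[{"grip":50,"dx":0,"dy":0,"dz":0,"wx":0,"wy":0,"wz":0},{"grip":50,"dx":0,"dy":0,"dz":-5,"wx":0,"wy":0,"wz":0},{"grip":50,"dx":0,"dy":0,"dz":-20,"wx":0,"wy":0,"wz":0},{"grip":50,"dx":0,"dy":0,"dz":-50,"wx":0,"wy":0,"wz":0},{"grip":50,"dx":0,"dy":0,"dz":-85,"wx":0,"wy":0,"wz":0},{"grip":50,"dx":0,"dy":0,"dz":-115,"wx":0,"wy":0,"wz":0},{"grip":50,"dx":0,"dy":0,"dz":-140,"wx":0,"wy":0,"wz":0},{"grip":50,"dx":0,"dy":0,"dz":-150,"wx":0,"wy":0,"wz":0}]'
python3 -c "
from h import *
c=cap('wrist','w11')"
```

```text
time_s: 26.4
position: [0.5847, -0.2287, 0.0678]
eef_rot: [-0.108, 0.994, 0.0, 0.0]
contact_force: [-0.1, -0.9, 1.2]
grip_width: 0.0446
time_s: 27.2
position: [0.586, -0.2293, 0.2221]
eef_rot: [-0.108, 0.994, -0.001, 0.003]
contact_force: [-0.6, -0.4, -1.3]
grip_width: 0.0501
```

View pics/w11.png

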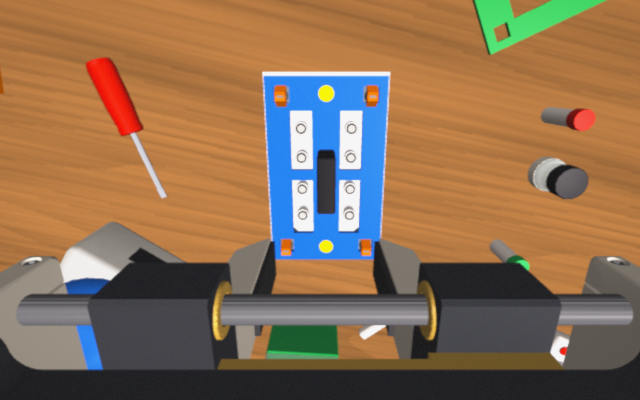

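```bash
python3 - <<'E'
from fit import *
for i in range(4): optics.capture('top')
c=cap('wrist','w12');im=c['image'][:,:,::-1]
f=lambda a:cv2.resize(a,(400,300),interpolation=cv2.INTER_CUBIC)
b=blobs(c,(22,150,120),(35,255,255),(250,70,400,265),20);print(b)
P=[x[0] for x in b];u=int(P[0][0])
v0,v1=int(P[0][1]),int(P[1][1])
cs=[im[v0-15:v0+21,u-68:u-20],im[v0-15:v0+21,u+24:u+72],im[v1-18:v1+18,u-64:u-16],im[v1-18:v1+18,u+16:u+64]]
cv2.imwrite('pics/z12.png',np.vstack([np.hstack([f(cs[0]),f(cs[1])]),np.hstack([f(cs[2]),f(cs[3])])]))
for z in (.057,.059,.061,.070): 
    q=[onz(c,*p,z) for p in P]; print(z,np.linalg.norm(q[0]-q[1])*1e3,((q[0]+q[1])/2).round(4))
s=cap('side','s12');cv2.imwrite('pics/zs12.png',cv2.resize(s['image'][215:305,310:430,::-1],(800,600),interpolation=cv2.INTER_CUBIC))
E
```

```text
[(array([323.58,  96.54]), 175, [317, 89, 14, 16]), (array([323.76, 251.04]), 112, [318, 246, 13, 11])]
0.057 151.13689554282917 [ 0.5846 -0.2292  0.057 ]
0.059 150.18507022970303 [ 0.5841 -0.2293  0.059 ]
0.061 149.23324491657712 [ 0.5835 -0.2294  0.061 ]
0.07 144.95003100750975 [ 0.5812 -0.2299  0.07  ]
```

View pics/z12.png

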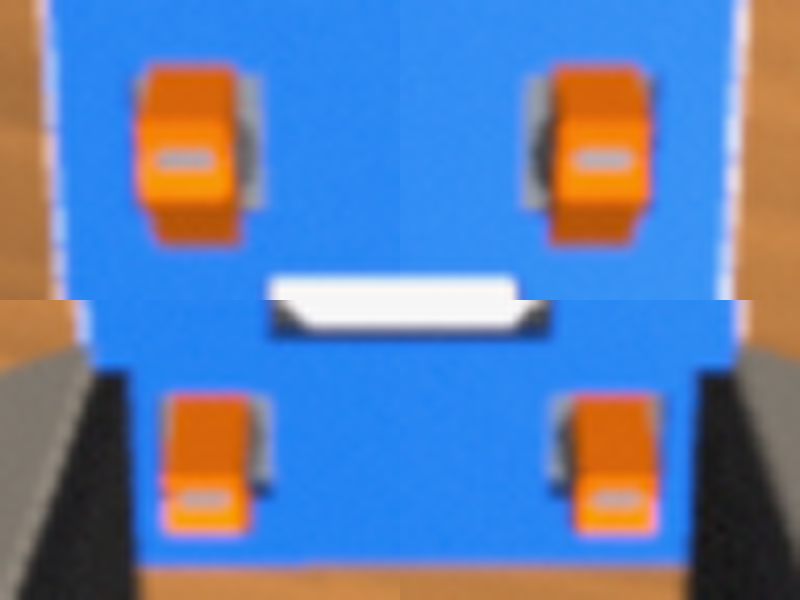

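View pics/zs12.png

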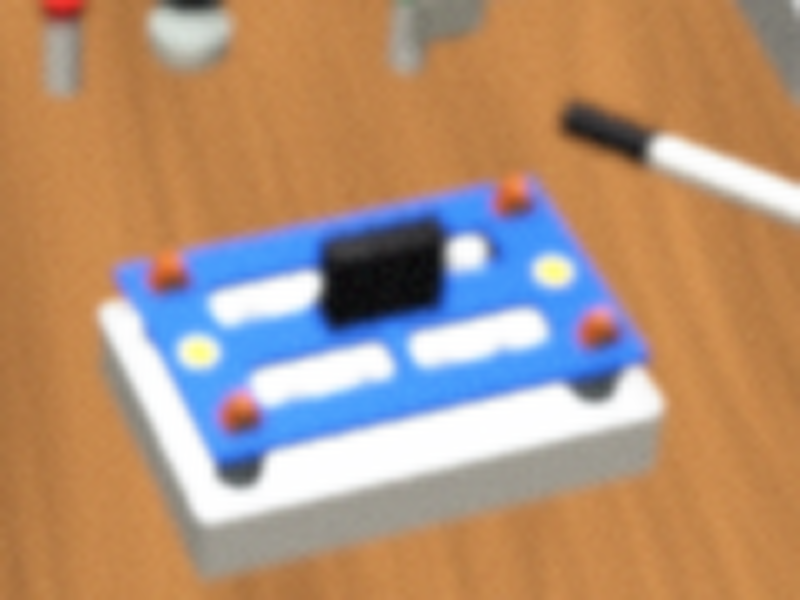

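```bash
python3 - <<'E'
from h import *
go([0.585,-0.229,0.22],192.33)
c=cap('top','t13')
E
```

```text
pos [ 0.5839 -0.2285  0.2164] yaw -167.62 F [ 0.19  1.05 -0.09] t 27.55 w 0.04980590837887062
d mm [-1.  -0.7 -3.6] w deg [ 0.07 -0.08  0.05]
```

View pics/t13.png

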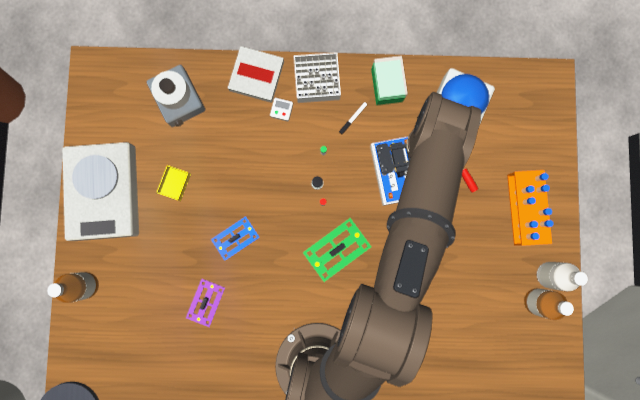

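The red vial (323,202), green vial (323,150), jar (317,182), timer, marker and tub are all where they started. The arm is clear of the plate, so I'm handing in.

```bash
python3 -c "
from workcell import workorder
print(workorder.sign_off())"
```

```text
the job is handed in; nothing more can be done
None
```

The blue hold-down plate is clicked home on all four standoffs, and I handed the job in at about 27.6 s of the 59 s allowed.

**What I did:** I picked the plate up by its grip, aligned it over the standoffs with the wrist camera, laid it on the jaws and pressed it down in small steps. Pressed level, it did not go through at a reading of 22 to 23 N, about 24 to 25 N in all with the plate's weight. I did not add force. Instead I rocked it about 0.6° so that each end slid past its jaws in turn, levelled it again and pressed to the stop.

**Last checks:**
- **Hard stop:** the final push to about 14 N moved the plate only 0.1 mm, within 0.1° of level.
- **Flush:** the plate's top measured about 59.4 mm up. That puts its underside at 54.4 mm, against 53.5 to 54.4 mm measured for the seats.
- **Jaws:** all four stand out over the edges of their holes in the wrist picture.
- **Bench:** both vials, the jar, timer, marker and tub are where they were. The arm hid most of the screwdriver in the last top view, but the wrist picture shows it lying clear.
- **Release:** the gripper is open and about 150 mm above the plate, touching nothing.

**Not confirmed:**
- **Level pressing:** the plate was not perfectly level all the way down because of the rocking.
- **Peak force:** I read force mostly at the end of each move, so the true peak could have been slightly higher than the readings.
- **Pins and pad:** neither could be read directly, so home and uncrushed are inferred from force, height and the pictures.

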